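# Reload the strip printer and re-arm its feed

### The arm

A 7-joint arm with a two-finger parallel gripper is mounted at the origin on the work surface. World frame = base frame: x ahead of the robot, y to its left, z up, the work surface at z = 0. Lengths are in m, angles in degrees, forces in N, time in s.
With the tool pointing down it reaches from about 0.425 to 0.875 m from the base axis. Payload 9.9 kg.
Tool frame: the origin (TCP) lies midway between the tips of the shut fingers; the grasp point (between the pads) lies 19 mm behind it; x points along the fingers, y is the direction in which the jaws open and shut, and the axes are right-handed (so a half turn about x gives the same grasp; the last joint's range is limited). The gripper opens to 85 mm and grips with 20 to 120 N. Pads are 22 mm wide; open, the fingers measure 114 mm over their backs; the gripper's body (76 mm by 85 mm) begins 54 mm behind the grasp point. The pads swing forward as they close: fully open they stand 13 mm farther back than shut.
Start: joints at [63.724, 32.985, 1.427, 82.34, -0.859, 64.687, -3.237], TCP at [0.247, -0.628, 0.231] pointing down, gripper open.
Joint ranges: [-157.87, 157.87], [-19.46, 123.44], [-87.15, 90], [11.01, 140.99], [-62.26, 242.26], [9.8, 113.94], [-161.44, 161.44]. Speed limits (degrees/s): [127.2, 127.2, 172.46, 172.46, 180, 180, 180].

### API

Orientations are given as a 3x3 rotation matrix whose columns are the frame's x, y, z axes.
In Python, from plant import r, viewer gives the robot as it stands. The module is installed in compiled form; this text tells all that it offers.
- The arm moves only by the tool move_arm, never from a script. Its argument "commands" is a list of rows, each an object of numbers: "dx", "dy", "dz": the shift along the tool's x, y, z in m; "roll": the turn about the tool's x in degrees; "claw": the opening, from 0 (shut) to 1 (fully open). In form: [{"dx": .., "dy": .., "dz": .., "roll": .., "claw": ..}, ...]. A call has 1 to 12 rows; each row is the pose to reach, as a shift and turn from the pose commanded when the call began, along the tool's axes at that moment; what a row does not reach only later rows make up. A row lasts 1/12 s, in which the tool goes at most 41.7 mm and 7.16 degrees, less where a joint would pass 70% of its speed; a pose out of reach is approached as far as the arm can. A call with a gripper value outside its range is refused whole. The fingers move at their own pace and stop on an object; "squeeze" is the grip in N (left out, the last holds). Time passes only in rows, so rows that repeat a pose let the fingers close. It gives the time, the measured TCP pose, the force and the opening at its end, in the units of the state.
- r.get_obs(): the state, without advancing time (a new reading comes with each control period).
- viewer.grab_frame(name): name is "side" or "top" or "wrist"; returns a dict with "img" (400x640x3 uint8, blue, green, red), "range_z" (400x640 float32, m along the optical axis (not along the pixel's ray), 0 where there is no reading), "intrinsics" (3x3 intrinsics, pixels), "T" (4x4, takes a point from camera to world coordinates). Camera axes: x right, y down, z forward; pixel columns grow to the right and rows downward; lengths in m; the calibration is good to about 2 mm. A picture is of the moment at which its call begins.
- r.hand_in(): hands the job in, once; it reports no verdict.
The state is a dict: "time": time; "joint_pos": joint angles; "joint_vel": joint speeds; "effort": joint torques, N m; "ee_pos": TCP position; "ee_rot": TCP orientation; "force": force on the tool from outside, world axes, zero at the start; "moment": the same for the moment, N m; "opening": finger opening in m.
Only numpy, scipy, OpenCV 4.12 (cv2) and the standard library are available. Lean on these libraries where they do the work, as an engineer would, in place of code of your own. Each camera call takes 0.05 s, during which the arm holds its last target.

### The job

Reload the strip printer: put the long stock magazine on the cabinet top flat in the corner of the steel fence, lengthwise along the fence's long side and pushed home against both sides, let go of it, then pack the short magazine in line with it, pushed against the long side and against the free end of the long magazine. Then swing the printer's raised side lever all the way down towards the robot to close the feed roller, and last re-arm the feed: push the roller arm of the limit switch over sideways until it trips, hold it tripped for a second and let it spring back upright. Leave the spare roller, spool, hex key and pliers where they lie.

Things in the scene. Friction and masses are not known exactly. Their poses are not given: they have to be found in the camera images.
- fence: L-shaped steel fence fixed on the top, 30 mm high, 8 mm thick. Origin: inner corner at cabinet-top level, z up. Long side (290 mm): inner face x = 0, runs to -y. Short side (100 mm): inner face y = 0, runs to -x. Magazines belong at x < 0, y < 0, long axes along y: the long one from y = 0 to -150 mm, the short one on to -245 mm. A 3 mm flange lies outside the long side.
- long_magazine_mid (a point): Long stock magazine: loose aluminium box 150 mm long (its x), 60 wide (y), 45 high, about 0.45 kg, with a black upright grip rib on the middle of its top: 50 mm long (x), 18 thick (y), 32 high. The point is the centre, 38.5 mm above the underside; the rib spans 6.5 to 38.5 mm above the point. It stands on the cabinet top; both ends are alike.
- short_magazine_mid (a point): Short stock magazine: the same as the long one but 95 mm long (x) and about 0.30 kg; 60 mm wide, 45 mm high, same grip rib and same point.
- lever_grip (a point): Middle of the lever's black round handle bar, 18 mm diameter, 62 mm long, lying along the printer's y (sideways); it moves with the lever on a 100 mm radius about the pivot. The flat steel lever arm joins the bar at its printer end, so the bar is free on the other three sides.
- lever_pivot (a point): Point on the lever's hinge axis beside the handle's middle, 95 mm above the cabinet top, 50 mm from the right (-y) flank of the grey printer (260 mm deep, 200 wide, 131 high). Its axes are the printer's: y is the hinge axis, -x the printer's front (towards the robot), z up.
- lever (a joint): Lever angle, rad: 0 is straight up (handle above the pivot), it grows as the handle swings to the printer's front (-x) and down; stop at 1.5 (handle level, in front of the pivot), which is fully down; 1.35 or more counts. It stays where it is left; moving it takes about 2 N at the handle.
- switch_roller (a point): Middle of the black roller (28 mm diameter, 18 mm wide, axis along the switch's x) at the top of the limit switch's upright arm; 75 mm above the arm's pivot at rest (175 mm above the cabinet top). Moves with the arm.
- switch_pivot (a point): Point on the arm's hinge axis straight below the roller at rest, 100 mm above the cabinet top. Axes of the fixed switch: x is the hinge axis, y is sideways (the roller is deflected along it), z up. The switch (foot 75 x 70 mm, 118 mm high) is on the +x side: its head, 46 mm wide, begins 26 mm from the point.
- switch_arm (a joint): Angle of the limit switch's arm, rad: 0 upright, plus when the roller goes to the switch's -y, minus when it goes to +y. A spring returns it to 0 (about 0.4 N m per rad, so 3 N at the roller to trip it). It trips beyond 0.6 (35 degrees) to either side; end stops at 1.1.
- platen_mid (a point): Bystander: spare black rubber platen roller with square end blocks, 160 mm long, 40 mm high; centre.
- spool_mid (a point): Bystander: empty white spool standing on its flange, 70 mm diameter, 50 mm high; centre.
- hex_mid (a point): Bystander: chrome hex key lying flat, 125 mm long; middle of its long leg.
- pliers_mid (a point): Bystander: red-handled pliers lying flat, about 175 mm long; the point is near the joint.
Mind the look-alikes: they are no part of the job. Leave any blue look-alike of the part that bears long_magazine_mid alone. What is shaped like the part that bears short_magazine_mid but purple is not meant.

How it is judged:
By the outcome, as a careful person would: the job done as asked, in the order asked, and still so for the second after the job is handed in, with the robot touching nothing.
It also fails if it takes over 72 s, if anything falls off the work surface, if the arm or the gripper's body presses on something with over 40 N, if the wrist force passes 120 N, or if a joint passes its speed limit or range.

## Working session

There is one attempt and no reset: what is moved stays moved. The work goes in short steps, Python scripts to look and compute and a tool call to move; the robot and the scene stay as the last step left them, time stands still between calls to the robot, and variables do not carry over. Pictures are saved under pics/ and viewed, and the job is handed in when it is done.

Besides the shell and the picture viewer there is one more tool, called after ">>>" by a JSON object that holds its "name" and its "arguments", one argument or row to a line. move_arm: Moves the arm, as the interface text tells. Its arguments: {"type":"object","properties":{"commands":{"type":"array","items":{"type":"object","properties":{"dx":{"type":"number"},"dy":{"type":"number"},"dz":{"type":"number"},"roll":{"type":"number"},"claw":{"type":"number"}}}},"squeeze":{"type":"number"}},"required":["commands"]}

```bash
mkdir -p pics; ls; cat > h.py <<'E'
import numpy as np, cv2
from plant import r, viewer
def grab(n,save=None):
    f=viewer.grab_frame(n)
    np.savez('%s.npz'%n,**{k:f[k] for k in f})
    if save: cv2.imwrite('pics/'+save,f['img'])
    return f
def load(n): return dict(np.load('%s.npz'%n))
def pt(f,u,v,z=None):
    K=f['intrinsics'];T=f['T'];u=float(u);v=float(v)
    d=np.array([(u-K[0,2])/K[0,0],(v-K[1,2])/K[1,1],1.])
    if z is None:
        p=np.array(d*np.median(f['range_z'][int(v)-1:int(v)+2,int(u)-1:int(u)+2]))
        return T[:3,:3]@p+T[:3,3]
    w=T[:3,:3]@d; s=(z-T[2,3])/w[2]
    return T[:3,3]+s*w
def proj(f,p):
    K=f['intrinsics'];T=f['T'];c=T[:3,:3].T@(np.asarray(p)-T[:3,3]);c=K@c;return c[:2]/c[2]
def obs():
    o=r.get_obs()
    for k in ('time','joint_pos','ee_pos','ee_rot','force','opening'): print(k,np.round(o[k],4).tolist())
    return o
E
python3 - <<'E'
from h import *
np.set_printoptions(suppress=True,precision=4)
obs()
for n in ('side','top','wrist'):
    f=grab(n,n+'0.png'); print(n,f['intrinsics'].tolist(),f['T'])
E
```

```text
pics
time 0.0
joint_pos [63.7237, 33.0322, 1.4242, 82.3862, -0.8592, 64.6856, -3.2378]
ee_pos [0.2469, -0.6277, 0.2304]
ee_rot [[-0.0007, 0.3661, -0.9306], [0.0015, -0.9306, -0.3661], [-1.0, -0.0016, 0.0001]]
force [0.5459, -0.3951, 0.7085]
opening 0.0854
side [[365.3962555536848, 0.0, 322.14767973680625], [0.0, 365.3962555536848, 201.95111681112138], [0.0, 0.0, 1.0]] [[-0.9388 -0.1866  0.2896  0.2446]
 [-0.3445  0.517  -0.7836  0.7069]
 [-0.0035 -0.8354 -0.5496  0.729 ]
 [ 0.      0.      0.      1.    ]]
top [[502.20279568442083, 0.0, 314.21028677725786], [0.0, 502.20279568442083, 199.3582399319984], [0.0, 0.0, 1.0]] [[-0.0191 -0.9985  0.0503  0.4626]
 [-0.9998  0.019  -0.0036 -0.1231]
 [ 0.0026 -0.0504 -0.9987  1.5321]
 [ 0.      0.      0.      1.    ]]
wrist [[301.16649792588976, 0.0, 317.61978282347826], [0.0, 301.16649792588976, 199.6344777514242], [0.0, 0.0, 1.0]] [[ 0.3654 -0.8897 -0.2735  0.3167]
 [-0.9308 -0.3496 -0.1063 -0.6004]
 [-0.001   0.2935 -0.956   0.3724]
 [ 0.      0.      0.      1.    ]]
```

View pics/top0.png

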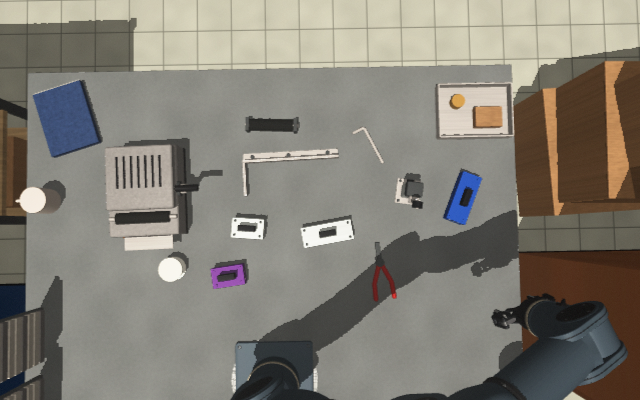

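View pics/side0.png

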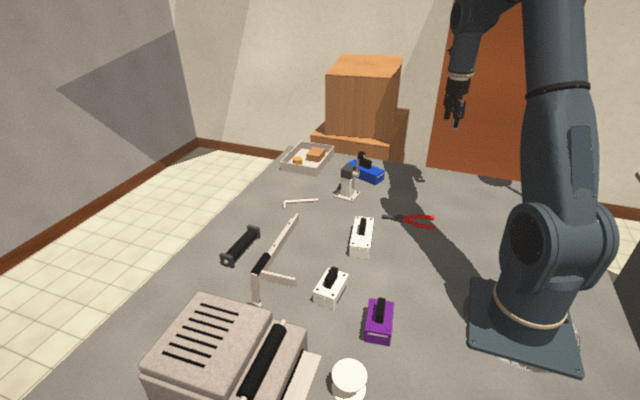

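View pics/wrist0.png

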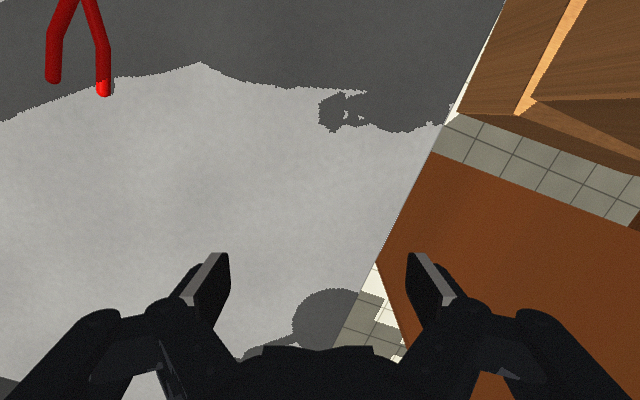

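```bash
python3 - <<'E'
from h import *
f=load('top'); im=f['img']
def crop(x0,y0,w,h,s,n): cv2.imwrite('pics/'+n,cv2.resize(im[y0:y0+h,x0:x0+w],None,fx=s,fy=s,interpolation=cv2.INTER_CUBIC))
crop(225,140,130,110,6,'c1.png'); crop(100,130,130,110,6,'c2.png'); crop(380,160,110,80,7,'c3.png')
E
```

```text
(no output)
```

View pics/c1.png

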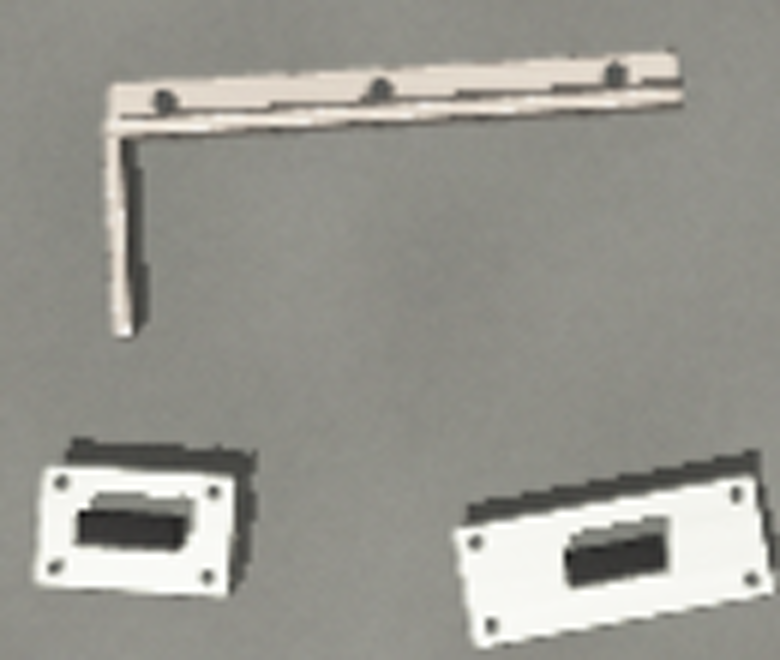

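View pics/c2.png

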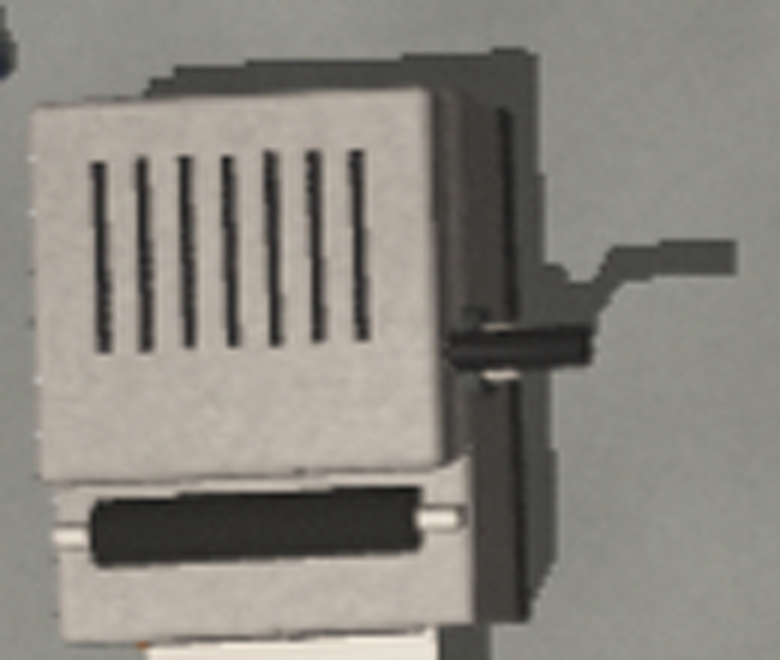

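View pics/c3.png

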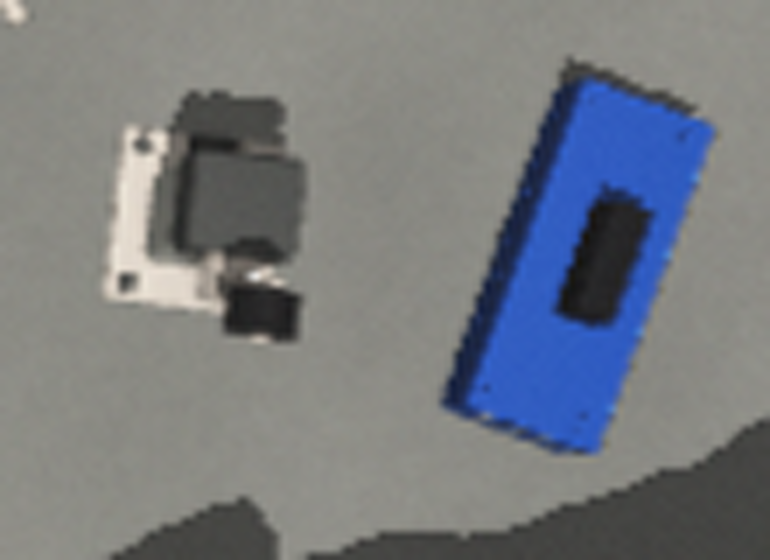

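```bash
python3 - <<'E'
from h import *
np.set_printoptions(suppress=True,precision=4)
f=load('top')
def P(u,v,z,s=6,x0=225,y0=140): return pt(f,x0+(u-.5*0)/s,y0+v/s,z)
print('table',pt(f,300,185))
def box(cs):
    c=[P(u,v,.045)[:2] for u,v in cs]; c=np.array(c)
    print('centre',c.mean(0),'sides',[np.linalg.norm(c[i]-c[(i+1)%4]).round(4) for i in range(4)])
    for a,b in ((0,1),(3,2)): d=c[b]-c[a]; print(' long dir deg',np.degrees(np.arctan2(d[1],d[0])))
print('long');box([(455,530),(755,475),(775,592),(478,648)])
print('short');box([(42,467),(234,477),(229,597),(36,583)])
# fence inner edges at top z=.03
a=P(120,136,.03);b=P(683,104,.03);c=P(131,336,.03)
print('fence corner',a,'long end',b,'short end',c)
d=(b-a);print(np.linalg.norm(d),np.degrees(np.arctan2(d[1],d[0])),np.linalg.norm(c-a))
#handle z~.195
for u,v in ((450,350),(590,345)): print('handle',pt(f,100+u/6,130+v/6), P(u,v,.2,6,100,130))
for u,v in ((442,480),(430,90),(468,620),(35,105)): print('printer',pt(f,100+u/6,130+v/6))
for u,v in ((262,312),(230,310),(295,315)): print('roller',pt(f,380+u/7,160+v/7),P(u,v,.185,7,380,160))
for u,v in ((190,150),(300,160),(185,250),(298,260)): print('head',P(u,v,.118,7,380,160))
for n,u,v in (('platen',272,125),('spool',172,268),('hex',372,146),('pliers',379,262),('purple',229,275),('blue',463,197)): print(n,pt(f,u,v))
E
```

```text
table [ 0.5845 -0.0861  0.0013]
long
centre [ 0.4357 -0.1662] sides [np.float64(0.1504), np.float64(0.0584), np.float64(0.1487), np.float64(0.059)]
 long dir deg -80.72119780383092
 long dir deg -80.45962299812908
short
centre [0.4551 0.0702] sides [np.float64(0.0948), np.float64(0.059), np.float64(0.0952), np.float64(0.0571)]
 long dir deg -94.07322247102901
 long dir deg -95.23708555464057
fence corner [0.6526 0.0773 0.03  ] long end [ 0.6634 -0.205   0.03  ] short end [0.5522 0.073  0.03  ]
0.2824991216840759 -87.80508110928658 0.10051277962571292
handle [0.5659 0.2408 0.202 ] [0.5661 0.2413 0.2   ]
handle [0.5674 0.1802 0.1963] [0.5671 0.1794 0.2   ]
printer [0.5121 0.2738 0.0963]
printer [0.6946 0.2707 0.1247]
printer [0.4454 0.2618 0.0965]
printer [0.7106 0.5059 0.0036]
roller [ 0.5111 -0.4044  0.1872] [ 0.5112 -0.4049  0.185 ]
roller [ 0.5188 -0.4286  0.0053] [ 0.5122 -0.3926  0.185 ]
roller [ 0.5099 -0.4184  0.1812] [ 0.5098 -0.4175  0.185 ]
head [ 0.5796 -0.3918  0.118 ]
head [ 0.5747 -0.4361  0.118 ]
head [ 0.5392 -0.3886  0.118 ]
head [ 0.5343 -0.434   0.118 ]
platen [ 0.7636 -0.0062  0.0385]
spool [0.3437 0.2923 0.0501]
hex [ 0.7001 -0.309   0.0027]
pliers [ 0.3469 -0.3196  0.0159]
purple [0.3227 0.121  0.0772]
blue [ 0.5352 -0.5643  0.0646]
```

```bash
cat >> h.py <<'E'
def plan(p,psi,base=None):
    o=r.get_obs(); e=np.array(o['ee_pos']); R=np.array(o['ee_rot'])
    cur=np.degrees(np.arctan2(R[1,1],R[0,1]))
    d=R.T@(np.asarray(p)-e)
    roll=(cur-psi+180)%360-180
    print('cur psi %.2f  d(tool) %s roll %.2f'%(cur,np.round(d,4).tolist(),roll))
FC=np.array([.6526,.0773]);FY=2.3
def fw(x,y,c=None,yaw=None):
    a=np.radians(FY if yaw is None else yaw);c=FC if c is None else c
    return np.array(c)+np.array([[np.cos(a),-np.sin(a)],[np.sin(a),np.cos(a)]])@np.array([x,y])
E
python3 - <<'E'
from h import *
plan([.4357,-.1662,.17],9.4)
E
```

```text
cur psi -68.53  d(tool) [0.0611, -0.3604, -0.3446] roll -77.93
```

>>> {"name": "move_arm", "arguments": {
  "commands": [
    {"dx": 0, "dy": -0.36, "dz": -0.345, "roll": -78, "claw": 1},
    {"dx": 0, "dy": -0.36, "dz": -0.345, "roll": -78, "claw": 1},
    {"dx": 0, "dy": -0.36, "dz": -0.345, "roll": -78, "claw": 1},
    {"dx": 0, "dy": -0.36, "dz": -0.345, "roll": -78, "claw": 1},
    {"dx": 0, "dy": -0.36, "dz": -0.345, "roll": -78, "claw": 1},
    {"dx": 0, "dy": -0.36, "dz": -0.345, "roll": -78, "claw": 1},
    {"dx": 0.05, "dy": -0.36, "dz": -0.345, "roll": -78, "claw": 1},
    {"dx": 0.06, "dy": -0.36, "dz": -0.345, "roll": -78, "claw": 1},
    {"dx": 0.06, "dy": -0.36, "dz": -0.345, "roll": -78, "claw": 1},
    {"dx": 0.06, "dy": -0.36, "dz": -0.345, "roll": -78, "claw": 1},
    {"dx": 0.06, "dy": -0.36, "dz": -0.345, "roll": -78, "claw": 1},
    {"dx": 0.06, "dy": -0.36, "dz": -0.345, "roll": -78, "claw": 1}
  ]
}}

```text
time: 1.15
ee_pos: [0.4344, -0.1704, 0.1723]
ee_rot: [[0.0, 0.985, 0.171], [0.0, 0.171, -0.985], [-1.0, 0.0, 0.0]]
force: [0.2, -1.2, 0.1]
opening: 0.0854
```

```bash
python3 - <<'E'
from h import *
f=grab('wrist','w1.png'); obs()
E
```

```text
time 1.2
joint_pos [32.7009, 20.8413, -24.1494, 116.8645, 11.56, 44.5272, 11.7804]
ee_pos [0.4376, -0.1615, 0.1713]
ee_rot [[0.0016, 0.9845, 0.1755], [0.0049, 0.1754, -0.9845], [-1.0, 0.0024, -0.0045]]
force [1.4438, 7.7995, -0.6497]
opening 0.0854
```

View pics/w1.png

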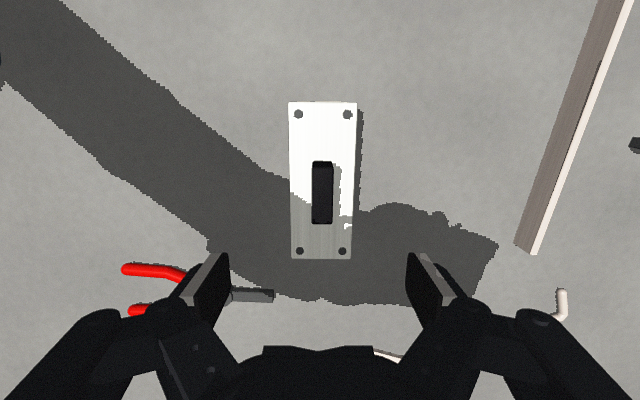

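```bash
python3 - <<'E'
from h import *
f=load('wrist')
c=np.array([pt(f,u,v,.045)[:2] for u,v in((289,102),(357,102),(351,259),(292,258))]);print(c,c.mean(0))
for a,b in((0,3),(1,2)):
    d=c[b]-c[a];print(np.linalg.norm(d),np.degrees(np.arctan2(d[1],d[0])))
print('rib',pt(f,322,162,.077),pt(f,322,224,.074), pt(f,312,195,.077),pt(f,332,195,.077))
a=pt(f,513,242,.03);b=pt(f,600,0,.03);d=b-a
print('fence',a,b,np.degrees(np.arctan2(d[1],d[0])))
plan([.4355,-.1665,.050],9.4)
E
```

```text
[[ 0.39698099 -0.09657373]
 [ 0.45396257 -0.08671441]
 [ 0.47906875 -0.23331045]
 [ 0.42101792 -0.24220586]] [ 0.43775756 -0.16470111]
0.14760247533716733 -80.62769561414058
0.14873035704917237 -80.28174732277508
rib [ 0.43216636 -0.13694083  0.077     ] [ 0.44164154 -0.19009312  0.074     ] [ 0.4288484  -0.16518913  0.077     ] [ 0.44501309 -0.16239603  0.077     ]
fence [ 0.64317666 -0.1933253   0.03      ] [0.63567351 0.02576182 0.03      ] 91.96146091279367
cur psi 10.10  d(tool) [0.1212, -0.0032, 0.0052] roll 0.70
```

```bash
python3 - <<'E'
from h import *
plan([.437,-.1655,.050],9.5)
f=load('wrist')
for n,z,A,B in (('bottom',0,(513,242),(600,0)),('topin',.03,(524,248),(614,0))):
    a=pt(f,*A,z);b=pt(f,*B,z);d=b-a;print(n,a,b,np.degrees(np.arctan2(d[1],d[0])))
im=f['img'][0:270,490:640];cv2.imwrite('pics/w1c.png',cv2.resize(im,None,fx=2.2,fy=2.2))
E
```

```text
cur psi 10.10  d(tool) [0.1212, -0.0016, 0.0044] roll 0.60
bottom [ 0.66658226 -0.20355542  0.        ] [6.58287086e-01 3.86582452e-02 5.55111512e-17] 91.96146091279368
topin [ 0.65689413 -0.1978776   0.03      ] [0.64699985 0.02772403 0.03      ] 92.5112309549024
```

View pics/w1c.png

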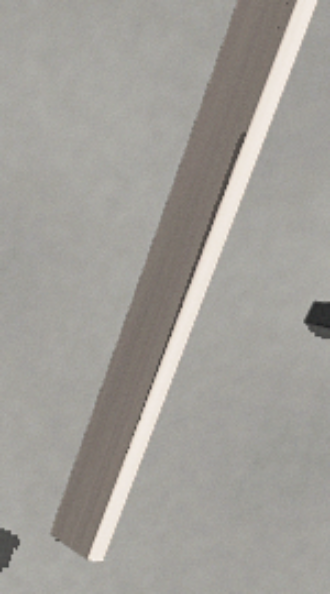

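>>> {"name": "move_arm", "arguments": {
  "commands": [
    {"dx": 0.04, "dy": -0.002, "dz": 0.004, "roll": 0.6, "claw": 1},
    {"dx": 0.08, "dy": -0.002, "dz": 0.004, "roll": 0.6, "claw": 1},
    {"dx": 0.11, "dy": -0.002, "dz": 0.004, "roll": 0.6, "claw": 1},
    {"dx": 0.121, "dy": -0.002, "dz": 0.004, "roll": 0.6, "claw": 1},
    {"dx": 0.121, "dy": -0.002, "dz": 0.004, "roll": 0.6, "claw": 1}
  ],
  "squeeze": 40
}}

```text
time: 1.62
ee_pos: [0.4312, -0.1758, 0.0491]
ee_rot: [[-0.005, 0.988, 0.155], [0.002, 0.155, -0.988], [-1.0, -0.005, -0.002]]
force: [1.3, -0.9, -0.2]
opening: 0.0853
```

>>> {"name": "move_arm", "arguments": {
  "commands": [
    {"dx": 0, "dy": 0.001, "dz": -0.005, "roll": -0.6, "claw": 1},
    {"dx": 0, "dy": 0.001, "dz": -0.005, "roll": -0.6, "claw": 1},
    {"dx": 0, "dy": 0.001, "dz": -0.005, "roll": -0.6, "claw": 0},
    {"dx": 0, "dy": 0.001, "dz": -0.005, "roll": -0.6, "claw": 0},
    {"dx": 0, "dy": 0.001, "dz": -0.005, "roll": -0.6, "claw": 0},
    {"dx": 0, "dy": 0.001, "dz": -0.005, "roll": -0.6, "claw": 0},
    {"dx": 0, "dy": 0.001, "dz": -0.005, "roll": -0.6, "claw": 0},
    {"dx": 0, "dy": 0.001, "dz": -0.005, "roll": -0.6, "claw": 0},
    {"dx": 0, "dy": 0.001, "dz": -0.005, "roll": -0.6, "claw": 0},
    {"dx": 0, "dy": 0.001, "dz": -0.005, "roll": -0.6, "claw": 0}
  ],
  "squeeze": 40
}}

```text
time: 2.45
ee_pos: [0.4329, -0.1712, 0.0516]
ee_rot: [[-0.0, 0.986, 0.165], [0.0, 0.165, -0.986], [-1.0, -0.0, -0.0]]
force: [0.3, -0.3, -1.1]
opening: 0.0169
```

```bash
python3 - <<'E'
from h import *
obs()
t=fw(-.040,-.087-.0055); print(t)
plan([*t,.09],2.3)
E
```

```text
time 2.45
joint_pos [27.8811, 31.5652, -17.3772, 124.3279, 20.3104, 26.768, 4.1298]
ee_pos [0.4329, -0.1712, 0.0516]
ee_rot [[-0.0005, 0.9864, 0.1645], [0.0001, 0.1645, -0.9864], [-1.0, -0.0005, -0.0002]]
force [0.2724, -0.2965, -1.1489]
opening 0.0169
[ 0.61634442 -0.01673075]
cur psi 9.47  d(tool) [-0.0385, 0.2063, -0.1222] roll 7.17
```

>>> {"name": "move_arm", "arguments": {
  "commands": [
    {"dx": -0.03, "dy": 0, "dz": 0, "roll": 0, "claw": 0},
    {"dx": -0.05, "dy": 0.02, "dz": -0.01, "roll": 0, "claw": 0},
    {"dx": -0.05, "dy": 0.05, "dz": -0.03, "roll": 2, "claw": 0},
    {"dx": -0.05, "dy": 0.08, "dz": -0.048, "roll": 4, "claw": 0},
    {"dx": -0.05, "dy": 0.11, "dz": -0.066, "roll": 6, "claw": 0},
    {"dx": -0.05, "dy": 0.14, "dz": -0.084, "roll": 7.2, "claw": 0},
    {"dx": -0.05, "dy": 0.17, "dz": -0.102, "roll": 7.2, "claw": 0},
    {"dx": -0.05, "dy": 0.195, "dz": -0.115, "roll": 7.2, "claw": 0},
    {"dx": -0.05, "dy": 0.206, "dz": -0.122, "roll": 7.2, "claw": 0},
    {"dx": -0.05, "dy": 0.206, "dz": -0.122, "roll": 7.2, "claw": 0},
    {"dx": -0.05, "dy": 0.206, "dz": -0.122, "roll": 7.2, "claw": 0},
    {"dx": -0.05, "dy": 0.206, "dz": -0.122, "roll": 7.2, "claw": 0}
  ]
}}

```text
time: 3.45
ee_pos: [0.6147, -0.018, 0.1008]
ee_rot: [[-0.003, 0.999, 0.039], [-0.001, 0.039, -0.999], [-1.0, -0.003, 0.001]]
force: [-0.8, 0.2, -4.9]
opening: 0.0175
```

```bash
python3 - <<'E'
from h import *
grab('wrist','w2.png');f=grab('top','t2.png'); obs()
cv2.imwrite('pics/t2c.png',cv2.resize(f['img'][120:270,210:380],None,fx=4,fy=4,interpolation=cv2.INTER_CUBIC))
E
```

```text
time 3.55
joint_pos [8.2248, 36.2985, -17.4515, 99.9073, 14.3234, 46.0749, -13.8606]
ee_pos [0.6151, -0.0183, 0.1013]
ee_rot [[-0.0016, 0.9993, 0.0383], [-0.0008, 0.0383, -0.9993], [-1.0, -0.0016, 0.0008]]
force [-0.2124, 0.3516, -5.367]
opening 0.0171
```

View pics/w2.png

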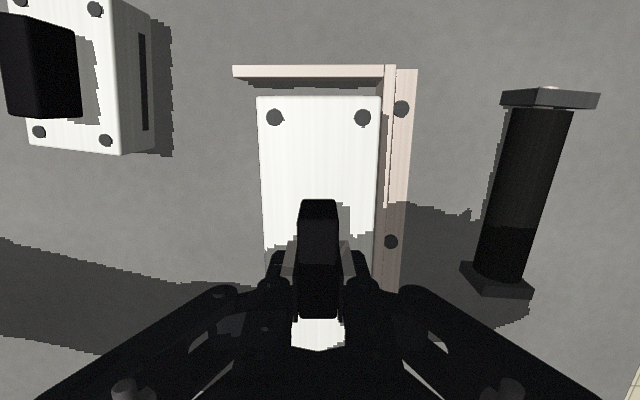

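View pics/t2c.png

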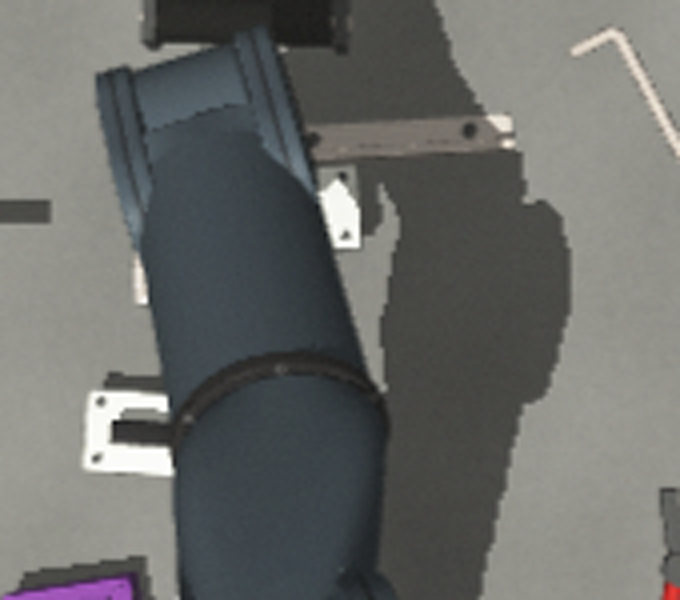

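```bash
python3 - <<'E'
from h import *
f=load('wrist')
cv2.imwrite('pics/w2c.png',cv2.resize(f['img'][55:205,225:425],None,fx=4,fy=4,interpolation=cv2.INTER_CUBIC))
E
```

```text
(no output)
```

View pics/w2c.png

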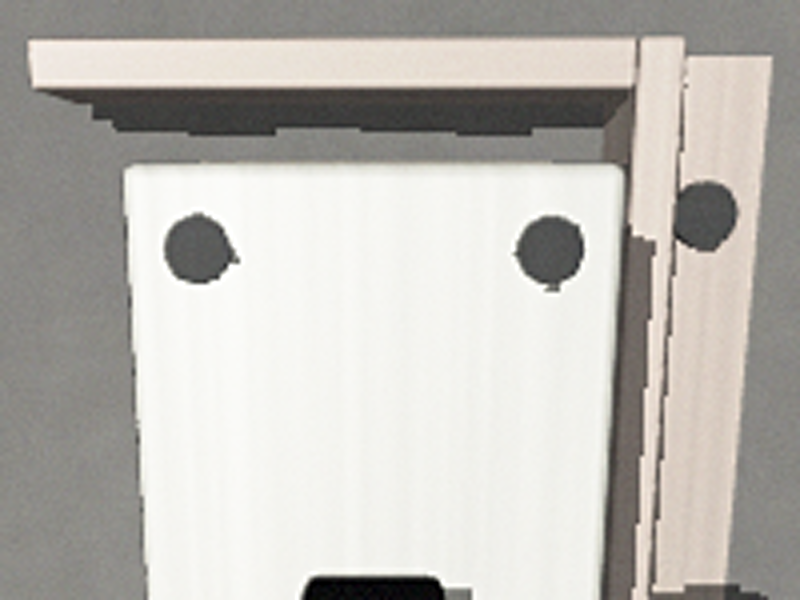

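```bash
python3 - <<'E'
from h import *
np.set_printoptions(suppress=True,precision=4)
f=load('wrist')
def P(u,v,z): return pt(f,225+u/4,55+v/4,z)[:2]
a=P(30,88,.03);c=P(637,88,.03);b=P(631,600,.03)
print('short end',a,'corner',c,'long',b)
d=c-a;print(np.linalg.norm(d),np.degrees(np.arctan2(d[1],d[0])))
d=c-b;print(np.linalg.norm(d),np.degrees(np.arctan2(d[1],d[0]))-90)
m1=P(125,165,.0947);m2=P(625,165,.0947);m3=P(148,600,.0947);m4=P(604,600,.0947)
print('mag',m1,m2,np.linalg.norm(m1-m2),np.degrees(np.arctan2(*(m2-m1)[::-1])))
cen=(m1+m2)/2
o=r.get_obs();p=np.array(o['ee_pos'])[:2];R=np.array(o['ee_rot'])
print('end centre rel tool in tool y,z',(cen-p)@R[:2,1],(cen-p)@R[:2,2])
E
```

```text
short end [0.555  0.0736] corner [0.6546 0.0774] long [ 0.6626 -0.0107]
0.09960922613091722 2.1856341777355106
0.08847829254106386 5.208368414476894
mag [0.5831 0.0607] [0.6411 0.0629] 0.05808981485756654 2.193178786023897
end centre rel tool in tool y,z 4.7350044393031384e-05 -0.08018994310690093
```

>>> {"name": "move_arm", "arguments": {
  "commands": [
    {"dx": 0.02, "dy": 0, "dz": 0, "roll": 0, "claw": 0},
    {"dx": 0.035, "dy": 0, "dz": 0, "roll": 0, "claw": 0},
    {"dx": 0.043, "dy": 0, "dz": 0, "roll": 0, "claw": 0},
    {"dx": 0.048, "dy": 0, "dz": 0, "roll": 0, "claw": 0},
    {"dx": 0.049, "dy": 0.004, "dz": 0, "roll": 0, "claw": 0},
    {"dx": 0.049, "dy": 0.008, "dz": 0, "roll": 0, "claw": 0},
    {"dx": 0.049, "dy": 0.01, "dz": 0, "roll": 0, "claw": 0},
    {"dx": 0.049, "dy": 0.01, "dz": 0, "roll": 0, "claw": 0}
  ]
}}

```text
time: 4.22
ee_pos: [0.6272, -0.0165, 0.0534]
ee_rot: [[0.001, 0.999, 0.04], [0.0, 0.04, -0.999], [-1.0, 0.001, -0.0]]
force: [-0.1, -0.1, -5.1]
opening: 0.0174
```

>>> {"name": "move_arm", "arguments": {
  "commands": [
    {"dx": 0.0015, "dy": 0.001, "dz": 0, "roll": 0, "claw": 0},
    {"dx": 0.0015, "dy": 0.002, "dz": 0, "roll": 0, "claw": 0},
    {"dx": 0.0015, "dy": 0.003, "dz": 0, "roll": 0, "claw": 0},
    {"dx": 0.0015, "dy": 0.003, "dz": -0.004, "roll": 0, "claw": 0},
    {"dx": 0.0015, "dy": 0.003, "dz": -0.008, "roll": 0, "claw": 0},
    {"dx": 0.0015, "dy": 0.003, "dz": -0.011, "roll": 0, "claw": 0},
    {"dx": 0.0015, "dy": 0.003, "dz": -0.011, "roll": 0, "claw": 0}
  ]
}}

```text
time: 4.8
ee_pos: [0.6277, -0.0085, 0.0517]
ee_rot: [[-0.002, 0.999, 0.038], [-0.004, 0.038, -0.999], [-1.0, -0.002, 0.004]]
force: [-4.6, -8.0, 4.1]
opening: 0.0171
```

>>> {"name": "move_arm", "arguments": {
  "commands": [
    {"dx": 0, "dy": 0.001, "dz": -0.002, "roll": 0, "claw": 0},
    {"dx": 0, "dy": 0.002, "dz": -0.004, "roll": 0, "claw": 0},
    {"dx": 0, "dy": 0.002, "dz": -0.005, "roll": 0, "claw": 0},
    {"dx": 0, "dy": 0.002, "dz": -0.005, "roll": 0, "claw": 0}
  ]
}}

```text
time: 5.13
ee_pos: [0.6278, -0.0083, 0.0518]
ee_rot: [[-0.005, 0.999, 0.035], [-0.009, 0.035, -0.999], [-1.0, -0.006, 0.009]]
force: [-12.0, -19.9, 12.6]
opening: 0.0173
```

```bash
python3 - <<'E'
from h import *
f=grab('wrist','w3.png'); obs()
cv2.imwrite('pics/w3c.png',cv2.resize(f['img'][20:220,225:425],None,fx=3,fy=3,interpolation=cv2.INTER_CUBIC))
E
```

```text
time 5.1833
joint_pos [5.7853, 40.7338, -15.6929, 99.9214, 16.0792, 41.9212, -16.4018]
ee_pos [0.6278, -0.0083, 0.0518]
ee_rot [[-0.0054, 0.9994, 0.035], [-0.0093, 0.0349, -0.9993], [-0.9999, -0.0057, 0.0091]]
force [-12.4207, -19.036, 12.4395]
opening 0.0177
```

View pics/w3c.png

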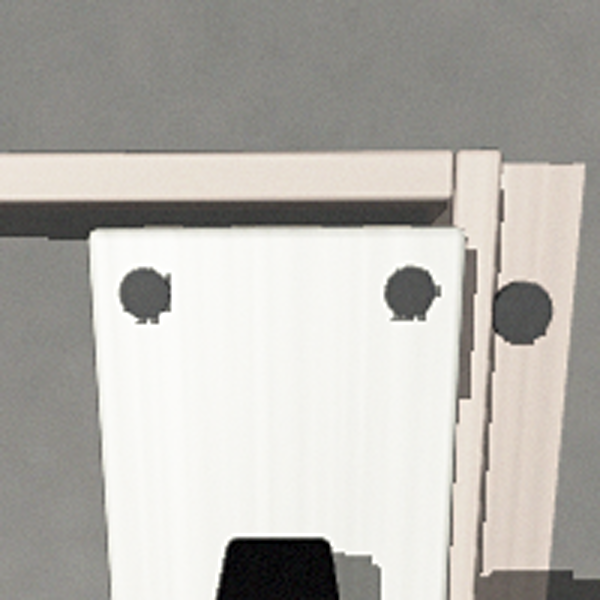

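```bash
python3 - <<'E'
from h import *
np.set_printoptions(suppress=True,precision=4)
f=load('wrist')
def P(u,v,z): return pt(f,225+u/3,20+v/3,z)[:2]
print('fence',P(5,199,.03),P(455,198,.03), 'mag',P(92,230,.045),P(465,230,.045))
print('longedge',P(452,560,.03))
# mag edge bottom z=0 and depth check
E
```

```text
fence [0.5785 0.075 ] [0.6546 0.0778] mag [0.5961 0.0703] [0.6539 0.0723]
longedge [0.66   0.0133]
```

>>> {"name": "move_arm", "arguments": {
  "commands": [
    {"dx": -0.002, "dy": -0.004, "dz": 0, "roll": 0, "claw": 0},
    {"dx": -0.002, "dy": -0.004, "dz": 0, "roll": 0, "claw": 0},
    {"dx": -0.002, "dy": -0.004, "dz": -0.001, "roll": 0, "claw": 0},
    {"dx": -0.002, "dy": -0.004, "dz": -0.001, "roll": 0, "claw": 0}
  ]
}}

```text
time: 5.52
ee_pos: [0.6262, -0.0038, 0.0537]
ee_rot: [[-0.001, 0.999, 0.037], [-0.005, 0.037, -0.999], [-1.0, -0.001, 0.005]]
force: [-2.8, -12.3, 1.7]
opening: 0.0171
```

>>> {"name": "move_arm", "arguments": {
  "commands": [
    {"dx": 0.0, "dy": 0.002, "dz": 0.0, "roll": 0, "claw": 0},
    {"dx": 0.0005, "dy": 0.003, "dz": 0.0, "roll": 0, "claw": 0},
    {"dx": 0.001, "dy": 0.004, "dz": 0, "roll": 0, "claw": 0},
    {"dx": 0.001, "dy": 0.004, "dz": 0, "roll": 0, "claw": 0}
  ]
}}

```text
time: 5.85
ee_pos: [0.6277, -0.0039, 0.0523]
ee_rot: [[-0.006, 0.999, 0.037], [-0.006, 0.037, -0.999], [-1.0, -0.006, 0.005]]
force: [-11.1, -11.9, 8.6]
opening: 0.0173
```

```bash
python3 - <<'E'
from h import *
f=grab('wrist','w4.png'); obs()
cv2.imwrite('pics/w4c.png',cv2.resize(f['img'][20:220,225:425],None,fx=3,fy=3,interpolation=cv2.INTER_CUBIC))
E
```

```text
time 5.9
joint_pos [5.635, 40.7109, -15.9007, 99.9051, 15.9288, 41.9651, -16.467]
ee_pos [0.6276, -0.0039, 0.0523]
ee_rot [[-0.0057, 0.9993, 0.0372], [-0.0056, 0.0372, -0.9993], [-1.0, -0.0059, 0.0054]]
force [-11.641, -13.1273, 8.1481]
opening 0.017
```

View pics/w4c.png

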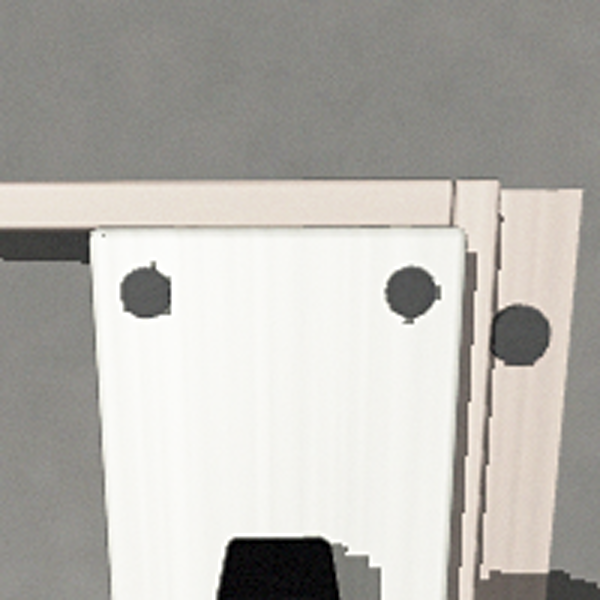

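```bash
python3 - <<'E'
from h import *
np.set_printoptions(suppress=True,precision=4)
f=load('wrist')
cv2.imwrite('pics/w4d.png',cv2.resize(f['img'][85:285,345:405],None,fx=3,fy=3,interpolation=cv2.INTER_CUBIC))
cv2.imwrite('pics/w4d.png',np.hstack([cv2.resize(f['img'][85:185,345:405],None,fx=6,fy=6,interpolation=cv2.INTER_CUBIC),cv2.resize(f['img'][185:285,345:405],None,fx=6,fy=6,interpolation=cv2.INTER_CUBIC)]))
print(f['T'])
E
```

```text
[[ 0.9993  0.0364  0.0056  0.6256]
 [ 0.0364 -0.9535 -0.2992  0.0719]
 [-0.0055  0.2992 -0.9542  0.1937]
 [ 0.      0.      0.      1.    ]]
```

View pics/w4d.png

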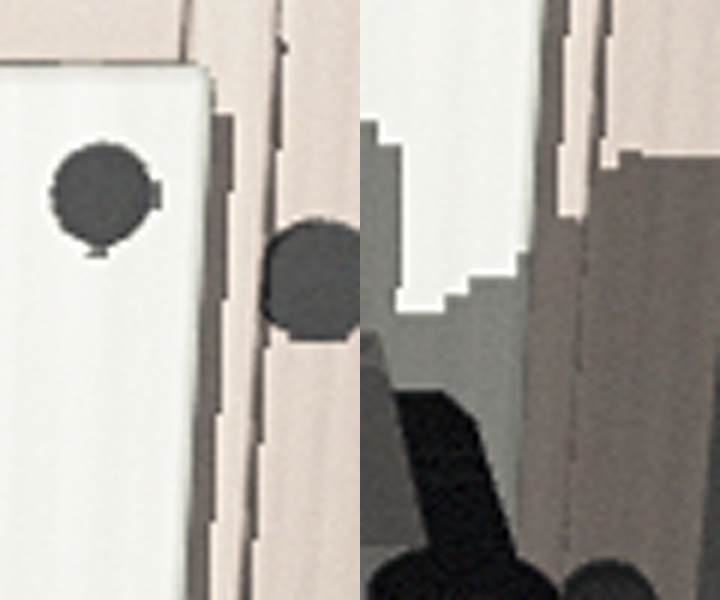

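```bash
python3 - <<'E'
from h import *
np.set_printoptions(suppress=True,precision=4)
f=load('wrist')
def P(u,v,z): 
    if u>360: u-=360; v+=600
    return pt(f,345+u/6,85+v/6,z)[:2]
A=P(277,60,.03);B=P(570,490,.03);M1=P(211,110,.045);M2=P(187,560,.045);M3=P(519,490,.045)
d=(A-B)/np.linalg.norm(A-B);n=np.array([d[1],-d[0]])
print('yaw fence',np.degrees(np.arctan2(d[1],d[0]))-90, A,B)
for m in(M1,M2,M3): print(m,(m-A)@n)
d=M1-M3;print(np.degrees(np.arctan2(d[1],d[0]))-90)
E
```

```text
yaw fence 2.328713132487408 [0.6622 0.0783] [ 0.6662 -0.0209]
[0.6541 0.0738] -0.008283525004462262
[0.6556 0.0377] -0.00821458419542919
[ 0.6578 -0.0126] -0.008093872575863576
2.454392785207091
```

>>> {"name": "move_arm", "arguments": {
  "commands": [
    {"dx": 0, "dy": -0.002, "dz": 0.002, "roll": 0, "claw": 0},
    {"dx": 0, "dy": -0.002, "dz": 0.002, "roll": 0, "claw": 0},
    {"dx": 0, "dy": -0.002, "dz": 0.002, "roll": 0, "claw": 0.6},
    {"dx": 0, "dy": -0.002, "dz": 0.002, "roll": 0, "claw": 0.6},
    {"dx": 0, "dy": -0.002, "dz": 0.002, "roll": 0, "claw": 0.6},
    {"dx": 0, "dy": -0.002, "dz": 0.002, "roll": 0, "claw": 0.6},
    {"dx": -0.02, "dy": -0.002, "dz": 0.002, "roll": 0, "claw": 0.6},
    {"dx": -0.06, "dy": -0.002, "dz": 0.002, "roll": 0, "claw": 1},
    {"dx": -0.09, "dy": -0.002, "dz": 0.002, "roll": 0, "claw": 1},
    {"dx": -0.09, "dy": -0.002, "dz": 0.002, "roll": 0, "claw": 1},
    {"dx": -0.09, "dy": -0.002, "dz": 0.002, "roll": 0, "claw": 1}
  ]
}}

```text
time: 6.82
ee_pos: [0.6301, -0.001, 0.1445]
ee_rot: [[0.005, 0.999, 0.04], [0.0, 0.04, -0.999], [-1.0, 0.005, -0.0]]
force: [-0.9, 0.2, 0.0]
opening: 0.0853
```

```bash
python3 - <<'E'
from h import *
f=grab('wrist','w5.png'); obs()
plan([.4551,.0702,.142],-4.6)
E
```

```text
time 6.8667
joint_pos [7.0913, 34.4797, -18.1963, 95.6618, 12.995, 51.8458, -13.8781]
ee_pos [0.629, -0.0012, 0.1429]
ee_rot [[0.0016, 0.9992, 0.0399], [0.0002, 0.0399, -0.9992], [-1.0, 0.0016, -0.0001]]
force [-0.4588, 0.7015, 0.1587]
opening 0.0849
cur psi 2.29  d(tool) [0.0006, -0.1709, -0.0783] roll 6.89
```

View pics/w5.png

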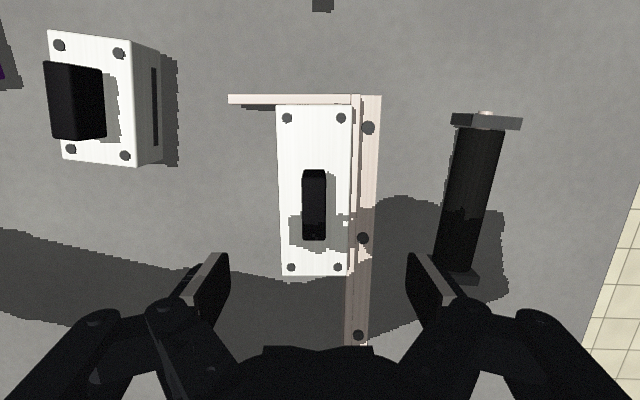

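```bash
python3 - <<'E'
from h import *
f=load('wrist')
c=np.array([pt(f,u,v,.045)[:2] for u,v in((48,29),(132,42),(137,167),(62,157))]);print(c,c.mean(0))
for a,b in((0,3),(1,2)):
    d=c[b]-c[a];print(np.linalg.norm(d),np.degrees(np.arctan2(d[1],d[0])))
E
```

```text
[[0.43393268 0.11957379]
 [0.49227566 0.11357726]
 [0.48343491 0.02203032]
 [0.42477239 0.0278954 ]] [0.45860391 0.07076919]
0.09213488114470138 -95.70592051640274
0.0919728354489738 -95.51598797022422
```

>>> {"name": "move_arm", "arguments": {
  "commands": [
    {"dx": 0, "dy": -0.04, "dz": -0.018, "roll": 2, "claw": 1},
    {"dx": 0, "dy": -0.08, "dz": -0.036, "roll": 4, "claw": 1},
    {"dx": 0, "dy": -0.115, "dz": -0.055, "roll": 6, "claw": 1},
    {"dx": 0, "dy": -0.15, "dz": -0.07, "roll": 6.9, "claw": 1},
    {"dx": 0, "dy": -0.171, "dz": -0.078, "roll": 6.9, "claw": 1},
    {"dx": 0, "dy": -0.171, "dz": -0.078, "roll": 6.9, "claw": 1},
    {"dx": 0, "dy": -0.171, "dz": -0.078, "roll": 6.9, "claw": 1},
    {"dx": 0, "dy": -0.171, "dz": -0.078, "roll": 6.9, "claw": 1},
    {"dx": 0, "dy": -0.171, "dz": -0.078, "roll": 6.9, "claw": 1}
  ]
}}

```text
time: 7.62
ee_pos: [0.4556, 0.0693, 0.1418]
ee_rot: [[-0.0, 0.997, -0.082], [0.0, -0.082, -0.997], [-1.0, -0.0, -0.0]]
force: [0.1, -0.3, -0.1]
opening: 0.0854
```

```bash
python3 - <<'E'
from h import *
f=grab('wrist','w6.png'); obs()
plan([.4551,.0702,.052],-4.6)
E
```

```text
time 7.6667
joint_pos [-1.3732, 22.3736, -17.7885, 119.8749, 10.5825, 39.2118, -30.8223]
ee_pos [0.4555, 0.0693, 0.1418]
ee_rot [[-0.0002, 0.9967, -0.0817], [0.0001, -0.0817, -0.9967], [-1.0, -0.0002, -0.0001]]
force [0.1608, 0.0412, 0.2922]
opening 0.0853
cur psi -4.69  d(tool) [0.0898, -0.0005, -0.0008] roll -0.09
```

View pics/w6.png

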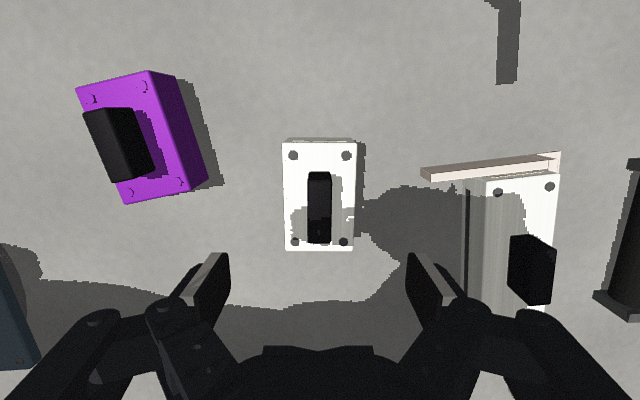

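>>> {"name": "move_arm", "arguments": {
  "commands": [
    {"dx": 0.04, "dy": 0.001, "dz": -0.001, "roll": 0.5, "claw": 1},
    {"dx": 0.07, "dy": 0.001, "dz": -0.001, "roll": 0.5, "claw": 1},
    {"dx": 0.085, "dy": 0.001, "dz": -0.001, "roll": 0.5, "claw": 1},
    {"dx": 0.09, "dy": 0.001, "dz": -0.001, "roll": 0.5, "claw": 1},
    {"dx": 0.09, "dy": 0.001, "dz": -0.001, "roll": 0.5, "claw": 0},
    {"dx": 0.09, "dy": 0.001, "dz": -0.001, "roll": 0.5, "claw": 0},
    {"dx": 0.09, "dy": 0.001, "dz": -0.001, "roll": 0.5, "claw": 0},
    {"dx": 0.09, "dy": 0.001, "dz": -0.001, "roll": 0.5, "claw": 0},
    {"dx": 0.09, "dy": 0.001, "dz": -0.001, "roll": 0.5, "claw": 0},
    {"dx": 0.09, "dy": 0.001, "dz": -0.001, "roll": 0.5, "claw": 0},
    {"dx": 0.09, "dy": 0.001, "dz": -0.001, "roll": 0.5, "claw": 0},
    {"dx": 0.09, "dy": 0.001, "dz": -0.001, "roll": 0.5, "claw": 0}
  ],
  "squeeze": 40
}}

```text
time: 8.67
ee_pos: [0.4565, 0.0706, 0.053]
ee_rot: [[0.002, 0.996, -0.09], [0.0, -0.09, -0.996], [-1.0, 0.002, -0.0]]
force: [0.0, 0.6, 8.5]
opening: 0.0174
```

```bash
python3 - <<'E'
from h import *
obs()
FC=np.array([.6544,.0775])
t=fw(-.042,-.197-.015,FC,2.3);print(t)
plan([*t,.102],2.3)
E
```

```text
time 8.6667
joint_pos [-5.2594, 30.9103, -13.42, 124.9888, 16.0829, 25.5716, -36.5372]
ee_pos [0.4565, 0.0706, 0.053]
ee_rot [[0.0018, 0.996, -0.0896], [0.0002, -0.0896, -0.996], [-1.0, 0.0018, -0.0003]]
force [0.007, 0.648, 8.4639]
opening 0.0174
[ 0.62094178 -0.13601475]
cur psi -5.14  d(tool) [-0.0487, 0.1824, 0.191] roll -7.44
```

>>> {"name": "move_arm", "arguments": {
  "commands": [
    {"dx": -0.03, "dy": 0, "dz": 0, "roll": 0, "claw": 0},
    {"dx": -0.05, "dy": 0.005, "dz": 0.03, "roll": 0, "claw": 0},
    {"dx": -0.05, "dy": 0.01, "dz": 0.07, "roll": 0, "claw": 0},
    {"dx": -0.05, "dy": 0.015, "dz": 0.11, "roll": -2, "claw": 0},
    {"dx": -0.05, "dy": 0.025, "dz": 0.15, "roll": -4, "claw": 0},
    {"dx": -0.05, "dy": 0.05, "dz": 0.18, "roll": -6, "claw": 0},
    {"dx": -0.05, "dy": 0.085, "dz": 0.195, "roll": -7.4, "claw": 0},
    {"dx": -0.05, "dy": 0.12, "dz": 0.193, "roll": -7.4, "claw": 0},
    {"dx": -0.05, "dy": 0.155, "dz": 0.191, "roll": -7.4, "claw": 0},
    {"dx": -0.05, "dy": 0.175, "dz": 0.191, "roll": -7.4, "claw": 0},
    {"dx": -0.05, "dy": 0.182, "dz": 0.191, "roll": -7.4, "claw": 0},
    {"dx": -0.05, "dy": 0.182, "dz": 0.191, "roll": -7.4, "claw": 0}
  ]
}}

```text
time: 9.67
ee_pos: [0.6209, -0.1357, 0.1015]
ee_rot: [[-0.0, 0.999, 0.04], [0.001, 0.04, -0.999], [-1.0, -0.0, -0.001]]
force: [-0.7, -0.6, -3.4]
opening: 0.0174
```

>>> {"name": "move_arm", "arguments": {
  "commands": [
    {"dx": 0.0, "dy": 0, "dz": 0, "roll": 0, "claw": 0},
    {"dx": 0.0, "dy": 0, "dz": 0, "roll": 0, "claw": 0}
  ]
}}

```text
time: 9.83
ee_pos: [0.6182, -0.1359, 0.1019]
ee_rot: [[-0.002, 0.999, 0.04], [-0.0, 0.04, -0.999], [-1.0, -0.002, 0.0]]
force: [0.8, 0.6, -3.1]
opening: 0.0174
```

```bash
python3 - <<'E'
from h import *
f=grab('wrist','w7.png'); obs()
E
```

```text
time 9.8833
joint_pos [19.739, 37.6425, -18.9679, 97.0286, 15.5184, 48.0147, -3.7575]
ee_pos [0.6184, -0.136, 0.1021]
ee_rot [[-0.0016, 0.9992, 0.0396], [-0.0002, 0.0396, -0.9992], [-1.0, -0.0016, 0.0002]]
force [-0.2521, 1.3431, -3.4179]
opening 0.0172
```

View pics/w7.png

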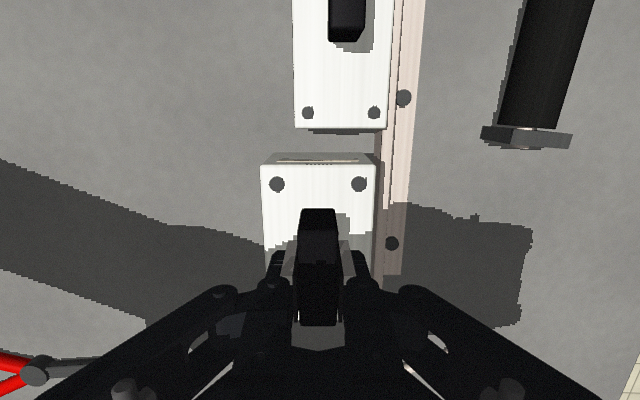

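```bash
python3 - <<'E'
from h import *
np.set_printoptions(suppress=True,precision=4)
f=load('wrist')
print('longend',pt(f,295,127,.045),pt(f,386,128,.045));print('short',pt(f,261,165,.094),pt(f,378,165,.094))
print(fw(-.06,-.15,[.6544,.0775]),fw(0,-.15,[.6544,.0775]))
E
```

```text
longend [ 0.6011 -0.0738  0.045 ] [ 0.6596 -0.0721  0.045 ]
short [ 0.5878 -0.0898  0.094 ] [ 0.6466 -0.0875  0.094 ]
[ 0.6005 -0.0748] [ 0.6604 -0.0724]
```

>>> {"name": "move_arm", "arguments": {
  "commands": [
    {"dx": 0.02, "dy": 0, "dz": 0, "roll": 0, "claw": 0},
    {"dx": 0.036, "dy": 0.0, "dz": 0, "roll": 0, "claw": 0},
    {"dx": 0.044, "dy": 0.0, "dz": 0, "roll": 0, "claw": 0},
    {"dx": 0.0475, "dy": 0.004, "dz": 0, "roll": 0, "claw": 0},
    {"dx": 0.0475, "dy": 0.009, "dz": 0, "roll": 0, "claw": 0},
    {"dx": 0.0475, "dy": 0.011, "dz": -0.004, "roll": 0, "claw": 0},
    {"dx": 0.0475, "dy": 0.011, "dz": -0.009, "roll": 0, "claw": 0},
    {"dx": 0.0475, "dy": 0.011, "dz": -0.013, "roll": 0, "claw": 0},
    {"dx": 0.0475, "dy": 0.011, "dz": -0.016, "roll": 0, "claw": 0},
    {"dx": 0.0475, "dy": 0.011, "dz": -0.018, "roll": 0, "claw": 0},
    {"dx": 0.0475, "dy": 0.011, "dz": -0.018, "roll": 0, "claw": 0}
  ]
}}

```text
time: 10.8
ee_pos: [0.631, -0.1207, 0.0558]
ee_rot: [[0.002, 0.999, 0.038], [-0.004, 0.038, -0.999], [-1.0, 0.002, 0.005]]
force: [2.9, -9.8, -2.6]
opening: 0.0176
```

>>> {"name": "move_arm", "arguments": {
  "commands": [
    {"dx": 0.0, "dy": 0, "dz": 0.002, "roll": 0, "claw": 0},
    {"dx": 0.0015, "dy": 0.0, "dz": 0.002, "roll": 0, "claw": 0},
    {"dx": 0.0025, "dy": 0.002, "dz": 0.002, "roll": 0, "claw": 0},
    {"dx": 0.0025, "dy": 0.004, "dz": 0.002, "roll": 0, "claw": 0},
    {"dx": 0.0025, "dy": 0.005, "dz": 0.001, "roll": 0, "claw": 0},
    {"dx": 0.0025, "dy": 0.005, "dz": 0, "roll": 0, "claw": 0},
    {"dx": 0.0025, "dy": 0.005, "dz": 0, "roll": 0, "claw": 0}
  ]
}}

```text
time: 11.38
ee_pos: [0.6321, -0.1208, 0.0532]
ee_rot: [[-0.005, 0.999, 0.037], [-0.005, 0.037, -0.999], [-1.0, -0.005, 0.005]]
force: [-11.3, -10.2, 13.9]
opening: 0.0173
```

```bash
python3 - <<'E'
from h import *
f=grab('wrist','w8.png'); obs()
cv2.imwrite('pics/w8c.png',cv2.resize(f['img'][0:240,250:420],None,fx=3,fy=2.5,interpolation=cv2.INTER_CUBIC))
E
```

```text
time 11.4333
joint_pos [16.9217, 41.7707, -17.3858, 97.3701, 17.1528, 43.7675, -6.7034]
ee_pos [0.6321, -0.1208, 0.0532]
ee_rot [[-0.0051, 0.9993, 0.0374], [-0.0047, 0.0373, -0.9993], [-1.0, -0.0053, 0.0045]]
force [-12.1737, -9.8566, 13.8217]
opening 0.017
```

View pics/w8c.png

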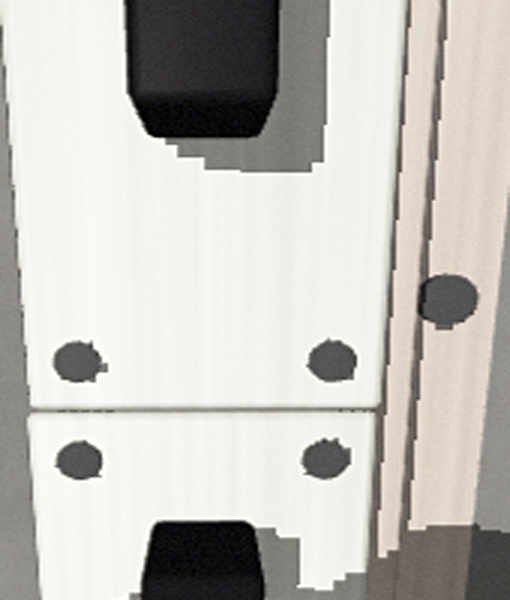

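>>> {"name": "move_arm", "arguments": {
  "commands": [
    {"dx": -0.0015, "dy": 0.001, "dz": 0.001, "roll": 0, "claw": 0},
    {"dx": -0.0015, "dy": 0.003, "dz": 0.001, "roll": 0, "claw": 0},
    {"dx": -0.0015, "dy": 0.004, "dz": 0.001, "roll": 0, "claw": 0},
    {"dx": -0.0005, "dy": 0.004, "dz": 0.0, "roll": 0, "claw": 0},
    {"dx": -0.0005, "dy": 0.004, "dz": -0.001, "roll": 0, "claw": 0},
    {"dx": -0.0005, "dy": 0.004, "dz": -0.001, "roll": 0, "claw": 0}
  ]
}}

```text
time: 11.93
ee_pos: [0.6328, -0.1208, 0.0534]
ee_rot: [[-0.011, 0.999, 0.037], [-0.006, 0.037, -0.999], [-1.0, -0.011, 0.006]]
force: [-22.3, -11.3, 20.9]
opening: 0.017
```

```bash
python3 - <<'E'
from h import *
f=grab('wrist','w9.png'); obs()
cv2.imwrite('pics/w9c.png',cv2.resize(f['img'][140:280,330:420],None,fx=6,fy=4,interpolation=cv2.INTER_CUBIC))
E
```

```text
time 11.9833
joint_pos [16.7749, 41.9321, -17.3282, 96.9207, 17.1036, 44.3914, -6.7311]
ee_pos [0.6328, -0.1208, 0.0534]
ee_rot [[-0.0112, 0.9993, 0.0365], [-0.0061, 0.0364, -0.9993], [-0.9999, -0.0114, 0.0057]]
force [-22.5057, -11.9597, 21.0081]
opening 0.017
```

View pics/w9c.png

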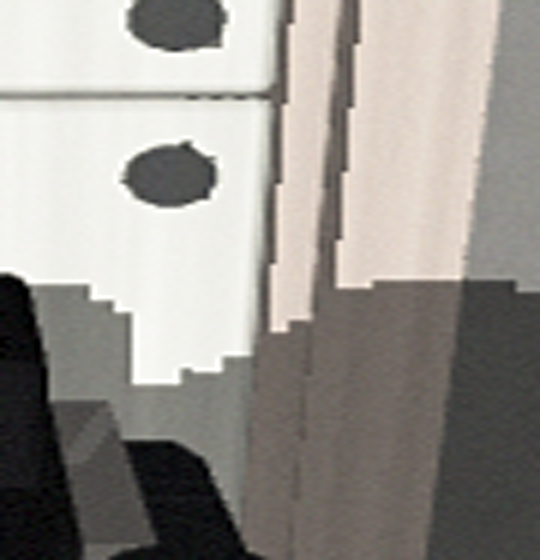

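>>> {"name": "move_arm", "arguments": {
  "commands": [
    {"dx": -0.0005, "dy": -0.004, "dz": 0.002, "roll": 0, "claw": 0},
    {"dx": -0.0005, "dy": -0.005, "dz": 0.002, "roll": 0, "claw": 0},
    {"dx": -0.0005, "dy": -0.005, "dz": 0.002, "roll": 0, "claw": 0},
    {"dx": -0.0005, "dy": -0.005, "dz": 0.002, "roll": 0, "claw": 0.6},
    {"dx": -0.0005, "dy": -0.005, "dz": 0.002, "roll": 0, "claw": 0.6},
    {"dx": -0.0005, "dy": -0.005, "dz": 0.002, "roll": 0, "claw": 0.6},
    {"dx": -0.0005, "dy": -0.005, "dz": 0.002, "roll": 0, "claw": 0.6},
    {"dx": -0.02, "dy": -0.005, "dz": 0.002, "roll": 0, "claw": 0.6},
    {"dx": -0.06, "dy": -0.005, "dz": 0.002, "roll": 0, "claw": 1},
    {"dx": -0.1, "dy": -0.005, "dz": 0.002, "roll": 0, "claw": 1},
    {"dx": -0.14, "dy": -0.005, "dz": 0.002, "roll": 0, "claw": 1},
    {"dx": -0.18, "dy": -0.005, "dz": 0.002, "roll": 0, "claw": 1}
  ]
}}

```text
time: 12.98
ee_pos: [0.6341, -0.1176, 0.2348]
ee_rot: [[0.0, 0.999, 0.041], [0.001, 0.041, -0.999], [-1.0, 0.0, -0.001]]
force: [1.4, -0.6, -0.3]
opening: 0.0855
```

>>> {"name": "move_arm", "arguments": {
  "commands": [
    {"dx": -0.04, "dy": 0, "dz": 0, "roll": 0, "claw": 1},
    {"dx": -0.06, "dy": 0, "dz": 0, "roll": 0, "claw": 1},
    {"dx": -0.06, "dy": 0, "dz": 0, "roll": 0, "claw": 1},
    {"dx": -0.06, "dy": 0, "dz": 0, "roll": 0, "claw": 1}
  ]
}}

```text
time: 13.32
ee_pos: [0.6349, -0.1178, 0.294]
ee_rot: [[0.003, 0.999, 0.04], [-0.0, 0.04, -0.999], [-1.0, 0.003, 0.0]]
force: [-0.9, -0.0, -0.5]
opening: 0.0854
```

```bash
python3 - <<'E'
from h import *
f=grab('wrist','w10.png'); obs()
plan([.566,.205,.29],1.5)
E
```

```text
time 13.3667
joint_pos [18.994, 28.847, -21.1524, 81.2762, 10.5532, 71.8261, -0.7513]
ee_pos [0.6341, -0.1179, 0.2924]
ee_rot [[-0.0, 0.9992, 0.0402], [0.0001, 0.0402, -0.9992], [-1.0, -0.0, -0.0001]]
force [0.0692, 0.3045, -0.744]
opening 0.0855
cur psi 2.30  d(tool) [0.0025, -0.0551, -0.3254] roll 0.80
```

View pics/w10.png

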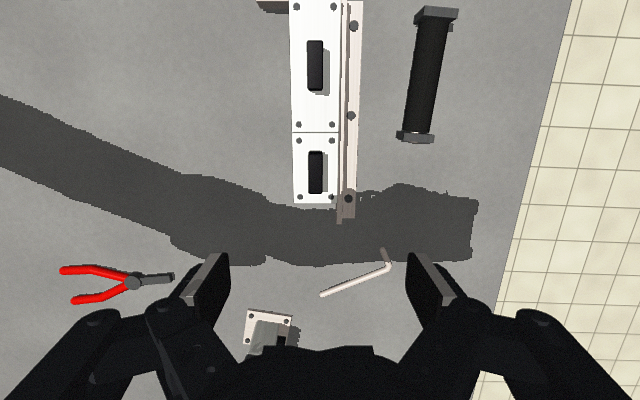

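>>> {"name": "move_arm", "arguments": {
  "commands": [
    {"dx": 0, "dy": -0.007, "dz": -0.04, "roll": 0, "claw": 1},
    {"dx": 0, "dy": -0.014, "dz": -0.08, "roll": 0.8, "claw": 1},
    {"dx": 0, "dy": -0.02, "dz": -0.12, "roll": 0.8, "claw": 1},
    {"dx": 0, "dy": -0.027, "dz": -0.16, "roll": 0.8, "claw": 1},
    {"dx": 0, "dy": -0.034, "dz": -0.2, "roll": 0.8, "claw": 1},
    {"dx": 0, "dy": -0.041, "dz": -0.24, "roll": 0.8, "claw": 1},
    {"dx": 0, "dy": -0.048, "dz": -0.28, "roll": 0.8, "claw": 1},
    {"dx": 0, "dy": -0.055, "dz": -0.31, "roll": 0.8, "claw": 1},
    {"dx": 0, "dy": -0.055, "dz": -0.325, "roll": 0.8, "claw": 1},
    {"dx": 0, "dy": -0.055, "dz": -0.325, "roll": 0.8, "claw": 1},
    {"dx": 0, "dy": -0.055, "dz": -0.325, "roll": 0.8, "claw": 1},
    {"dx": 0, "dy": -0.055, "dz": -0.325, "roll": 0.8, "claw": 1}
  ]
}}

```text
time: 14.37
ee_pos: [0.5664, 0.2028, 0.2914]
ee_rot: [[-0.002, 1.0, 0.025], [-0.002, 0.025, -1.0], [-1.0, -0.002, 0.002]]
force: [-0.1, -0.6, 0.6]
opening: 0.0853
```

```bash
python3 - <<'E'
from h import *
f=grab('wrist','w11.png'); obs()
g=grab('side','s11.png')
E
```

```text
time 14.4167
joint_pos [-8.4155, 25.2878, -24.4408, 87.9319, 10.9239, 69.2555, -33.32]
ee_pos [0.5666, 0.2025, 0.2917]
ee_rot [[-0.0014, 0.9997, 0.0238], [-0.0014, 0.0238, -0.9997], [-1.0, -0.0014, 0.0014]]
force [-0.4566, 0.7578, -0.5131]
opening 0.085
```

View pics/w11.png

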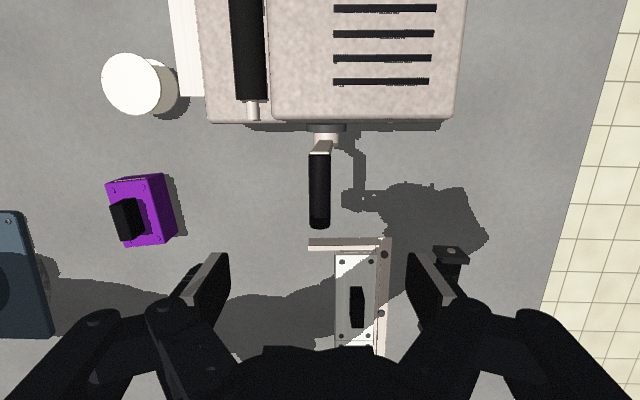

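View pics/s11.png

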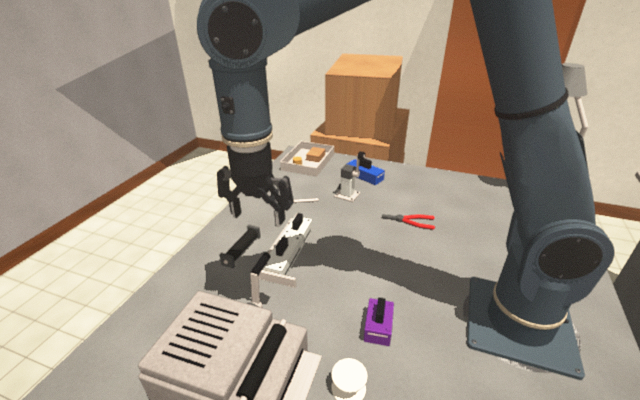

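```bash
python3 - <<'E'
from h import *
np.set_printoptions(suppress=True,precision=4)
f=load('wrist')
for u,v in((319,153),(319,228),(309,190),(330,190),(319,190)): print(pt(f,u,v),pt(f,u,v,.2))
for u,v in((208,122),(270,122),(455,117)): print('pr',pt(f,u,v))
plan([.567,.205,.177],1.5)
E
```

```text
[0.5663 0.2432 0.1963] [0.5663 0.2438 0.2   ]
[0.5678 0.1822 0.2021] [0.5679 0.1813 0.2   ]
[0.5589 0.2131 0.197 ] [0.559  0.2139 0.2   ]
[0.5761 0.213  0.195 ] [0.5758 0.2143 0.2   ]
[0.567  0.2149 0.203 ] [0.567  0.2141 0.2   ]
pr [ 0.4114  0.2537 -0.001 ]
pr [0.5131 0.2608 0.0968]
pr [ 0.7553  0.2687 -0.0009]
cur psi 1.34  d(tool) [0.115, 0.0004, -0.0027] roll -0.16
```

>>> {"name": "move_arm", "arguments": {
  "commands": [
    {"dx": 0.04, "dy": 0, "dz": -0.003, "roll": 0, "claw": 0.7},
    {"dx": 0.08, "dy": 0, "dz": -0.003, "roll": 0, "claw": 0.7},
    {"dx": 0.105, "dy": 0, "dz": -0.003, "roll": 0, "claw": 0.7},
    {"dx": 0.115, "dy": 0, "dz": -0.003, "roll": 0, "claw": 0.7},
    {"dx": 0.115, "dy": 0, "dz": -0.003, "roll": 0, "claw": 0.7},
    {"dx": 0.115, "dy": 0, "dz": -0.003, "roll": 0, "claw": 0},
    {"dx": 0.115, "dy": 0, "dz": -0.003, "roll": 0, "claw": 0},
    {"dx": 0.115, "dy": 0, "dz": -0.003, "roll": 0, "claw": 0},
    {"dx": 0.115, "dy": 0, "dz": -0.003, "roll": 0, "claw": 0},
    {"dx": 0.115, "dy": 0, "dz": -0.003, "roll": 0, "claw": 0}
  ],
  "squeeze": 30
}}

```text
time: 15.3
ee_pos: [0.5673, 0.2076, 0.1795]
ee_rot: [[0.003, 1.0, 0.026], [0.001, 0.026, -1.0], [-1.0, 0.003, -0.001]]
force: [-0.0, -0.4, 6.6]
opening: 0.0168
```

```bash
python3 - <<'E'
from h import *
np.set_printoptions(suppress=True,precision=4)
f=load('wrist')
for u,v in((323,128),(323,133),(323,138)): print(pt(f,u,v),pt(f,u,v,.095))
obs()
for a in (.15,.3,.45,.6,.75,.9,1.05,1.2,1.35,1.5,1.55): print(a,round(.1*np.sin(a),3),round(.1*(1-np.cos(a)),3))
E
```

```text
[0.5703 0.2571 0.1161] [0.5707 0.2557 0.095 ]
[0.5706 0.2515 0.1084] [0.5708 0.2504 0.095 ]
[0.5708 0.2462 0.1072] [0.571 0.245 0.095]
time 15.3
joint_pos [-9.69, 30.7777, -23.2445, 97.1274, 14.3449, 54.864, -36.8206]
ee_pos [0.5673, 0.2076, 0.1795]
ee_rot [[0.003, 0.9997, 0.0255], [0.0009, 0.0255, -0.9997], [-1.0, 0.003, -0.0008]]
force [-0.0137, -0.4416, 6.5664]
opening 0.0168
0.15 0.015 0.001
0.3 0.03 0.004
0.45 0.043 0.01
0.6 0.056 0.017
0.75 0.068 0.027
0.9 0.078 0.038
1.05 0.087 0.05
1.2 0.093 0.064
1.35 0.098 0.078
1.5 0.1 0.093
1.55 0.1 0.098
```

>>> {"name": "move_arm", "arguments": {
  "commands": [
    {"dx": 0.001, "dy": -0.015, "dz": 0, "roll": 0, "claw": 0},
    {"dx": 0.004, "dy": -0.03, "dz": 0, "roll": 0, "claw": 0},
    {"dx": 0.01, "dy": -0.043, "dz": 0, "roll": 0, "claw": 0},
    {"dx": 0.017, "dy": -0.056, "dz": 0, "roll": 0, "claw": 0},
    {"dx": 0.027, "dy": -0.067, "dz": 0, "roll": 0, "claw": 0},
    {"dx": 0.038, "dy": -0.077, "dz": 0, "roll": 0, "claw": 0},
    {"dx": 0.05, "dy": -0.086, "dz": 0, "roll": 0, "claw": 0},
    {"dx": 0.064, "dy": -0.092, "dz": 0, "roll": 0, "claw": 0},
    {"dx": 0.078, "dy": -0.096, "dz": 0, "roll": 0, "claw": 0}
  ]
}}

```text
time: 16.05
ee_pos: [0.4756, 0.2055, 0.1016]
ee_rot: [[0.011, 1.0, 0.024], [0.004, 0.024, -1.0], [-1.0, 0.011, -0.003]]
force: [19.4, -3.1, 2.0]
opening: 0.0164
```

>>> {"name": "move_arm", "arguments": {
  "commands": [
    {"dx": 0.005, "dy": 0.003, "dz": 0, "roll": 0, "claw": 0},
    {"dx": 0.01, "dy": 0.003, "dz": 0, "roll": 0, "claw": 0},
    {"dx": 0.015, "dy": 0.003, "dz": 0, "roll": 0, "claw": 0},
    {"dx": 0.018, "dy": 0.003, "dz": 0, "roll": 0, "claw": 0},
    {"dx": 0.02, "dy": 0.003, "dz": 0, "roll": 0, "claw": 0},
    {"dx": 0.02, "dy": 0.003, "dz": 0, "roll": 0, "claw": 0}
  ]
}}

```text
time: 16.55
ee_pos: [0.4757, 0.2068, 0.0847]
ee_rot: [[0.008, 1.0, 0.026], [0.003, 0.026, -1.0], [-1.0, 0.008, -0.003]]
force: [-9.6, -3.7, 54.9]
opening: 0.0166
```

```bash
python3 - <<'E'
from h import *
f=grab('wrist','w12.png'); obs()
E
```

```text
time 16.6
joint_pos [-14.4997, 31.4318, -20.8418, 115.5768, 18.7233, 35.6843, -46.3041]
ee_pos [0.4757, 0.2068, 0.0847]
ee_rot [[0.0077, 0.9996, 0.0261], [0.0028, 0.0261, -0.9997], [-1.0, 0.0078, -0.0026]]
force [-10.3337, -3.6061, 53.336]
opening 0.0167
```

View pics/w12.png

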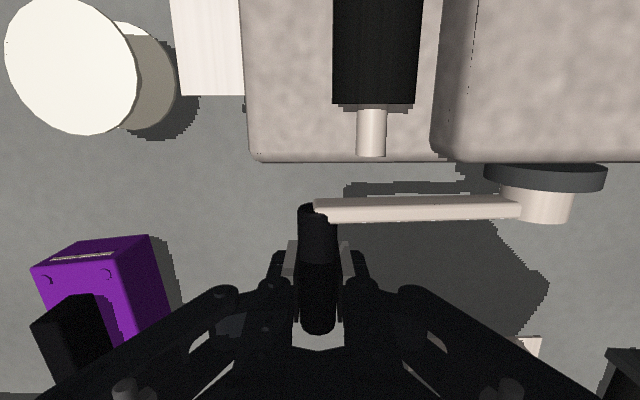

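>>> {"name": "move_arm", "arguments": {
  "commands": [
    {"dx": -0.004, "dy": 0, "dz": 0, "roll": 0, "claw": 0},
    {"dx": -0.005, "dy": -0.001, "dz": 0, "roll": 0, "claw": 0},
    {"dx": -0.005, "dy": -0.001, "dz": 0, "roll": 0, "claw": 0.6},
    {"dx": -0.005, "dy": -0.001, "dz": 0, "roll": 0, "claw": 0.6},
    {"dx": -0.005, "dy": -0.001, "dz": 0, "roll": 0, "claw": 0.6},
    {"dx": -0.005, "dy": -0.001, "dz": 0, "roll": 0, "claw": 0.6},
    {"dx": -0.03, "dy": -0.001, "dz": 0, "roll": 0, "claw": 0.6},
    {"dx": -0.07, "dy": -0.001, "dz": 0, "roll": 0, "claw": 0.6},
    {"dx": -0.11, "dy": -0.001, "dz": 0, "roll": 0, "claw": 0.6},
    {"dx": -0.15, "dy": -0.001, "dz": 0, "roll": 0, "claw": 0},
    {"dx": -0.19, "dy": -0.001, "dz": 0, "roll": 0, "claw": 0},
    {"dx": -0.19, "dy": -0.001, "dz": 0, "roll": 0, "claw": 0}
  ]
}}

```text
time: 17.6
ee_pos: [0.4747, 0.2067, 0.2768]
ee_rot: [[0.009, 1.0, 0.026], [0.005, 0.026, -1.0], [-1.0, 0.009, -0.004]]
force: [-0.1, 1.1, 0.8]
opening: 0.0152
```

```bash
python3 - <<'E'
from h import *
f=grab('wrist','w13.png'); obs()
plan([.511,-.34,.28],2)
np.set_printoptions(suppress=True,precision=4)
E
```

```text
time 17.65
joint_pos [-9.2506, 18.3555, -26.3557, 101.9737, 9.2453, 61.3892, -37.379]
ee_pos [0.4738, 0.2059, 0.2735]
ee_rot [[0.0063, 0.9997, 0.0254], [0.0028, 0.0254, -0.9997], [-1.0, 0.0064, -0.0027]]
force [-0.0062, 0.2394, -1.0372]
opening 0.0077
cur psi 1.46  d(tool) [-0.0078, 0.0233, 0.5466] roll -0.54
```

View pics/w13.png

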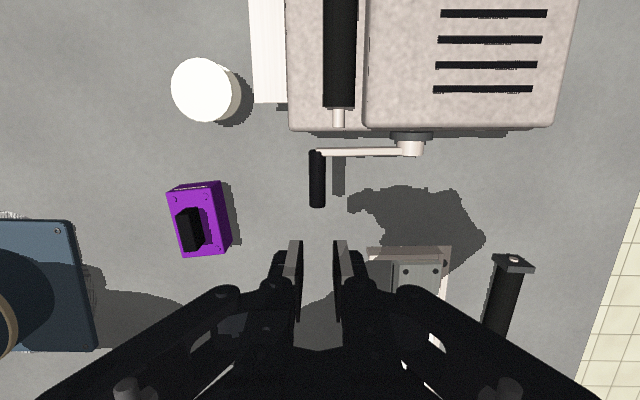

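```bash
python3 - <<'E'
from h import *
np.set_printoptions(suppress=True,precision=4)
f=load('wrist')
for u,v in((317,160),(317,180),(318,204)): print(pt(f,u,v))
plan([.511,-.345,.28],-5.5)
E
```

```text
[0.475  0.2305 0.1112]
[0.4755 0.2094 0.111 ]
[0.4772 0.1832 0.1116]
cur psi 1.46  d(tool) [-0.0078, 0.0232, 0.5516] roll 6.96
```

>>> {"name": "move_arm", "arguments": {
  "commands": [
    {"dx": -0.005, "dy": 0.0, "dz": 0.04, "roll": 0, "claw": 0},
    {"dx": -0.005, "dy": 0.0, "dz": 0.08, "roll": 0, "claw": 0},
    {"dx": -0.005, "dy": 0.0, "dz": 0.12, "roll": 1, "claw": 0},
    {"dx": -0.005, "dy": 0.005, "dz": 0.16, "roll": 2, "claw": 0},
    {"dx": -0.005, "dy": 0.01, "dz": 0.2, "roll": 3, "claw": 0},
    {"dx": -0.005, "dy": 0.015, "dz": 0.24, "roll": 4, "claw": 0},
    {"dx": -0.005, "dy": 0.02, "dz": 0.28, "roll": 5, "claw": 0},
    {"dx": -0.005, "dy": 0.023, "dz": 0.32, "roll": 6, "claw": 0},
    {"dx": -0.005, "dy": 0.023, "dz": 0.36, "roll": 7, "claw": 0},
    {"dx": -0.005, "dy": 0.023, "dz": 0.4, "roll": 7, "claw": 0},
    {"dx": -0.005, "dy": 0.023, "dz": 0.44, "roll": 7, "claw": 0},
    {"dx": -0.005, "dy": 0.023, "dz": 0.47, "roll": 7, "claw": 0}
  ]
}}

```text
time: 18.65
ee_pos: [0.506, -0.2681, 0.2732]
ee_rot: [[-0.003, 0.995, -0.099], [-0.0, -0.099, -0.995], [-1.0, -0.003, 0.001]]
force: [1.0, 1.1, -0.3]
opening: 0.0001
```

>>> {"name": "move_arm", "arguments": {
  "commands": [
    {"dx": 0, "dy": 0.0, "dz": 0.03, "roll": 0, "claw": 0},
    {"dx": 0, "dy": 0.0, "dz": 0.04, "roll": 0, "claw": 0},
    {"dx": 0, "dy": 0.0, "dz": 0.04, "roll": 0, "claw": 0},
    {"dx": 0, "dy": 0.0, "dz": 0.04, "roll": 0, "claw": 0},
    {"dx": 0, "dy": 0.0, "dz": 0.04, "roll": 0, "claw": 0}
  ]
}}

```text
time: 19.07
ee_pos: [0.5038, -0.3024, 0.2741]
ee_rot: [[-0.001, 0.996, -0.094], [0.001, -0.094, -0.996], [-1.0, -0.001, -0.001]]
force: [-0.0, 0.4, -0.2]
opening: -0.0001
```

```bash
python3 - <<'E'
from h import *
f=grab('wrist','w14.png'); obs()
t=grab('top','t14.png')
cv2.imwrite('pics/t14c.png',cv2.resize(t['img'][130:260,370:500],None,fx=4.5,fy=4.5,interpolation=cv2.INTER_CUBIC))
plan([.5117,-.349,.28],-5.5)
E
```

```text
time 19.1167
joint_pos [35.6401, 23.8092, -13.8572, 91.9457, 6.0669, 65.0347, 14.9565]
ee_pos [0.504, -0.3023, 0.2744]
ee_rot [[-0.0004, 0.9956, -0.094], [0.0011, -0.094, -0.9956], [-1.0, -0.0005, -0.0011]]
force [0.3294, -0.2199, 0.0332]
opening 0.0001
cur psi -5.39  d(tool) [-0.0055, 0.012, 0.0456] roll 0.11
```

View pics/w14.png

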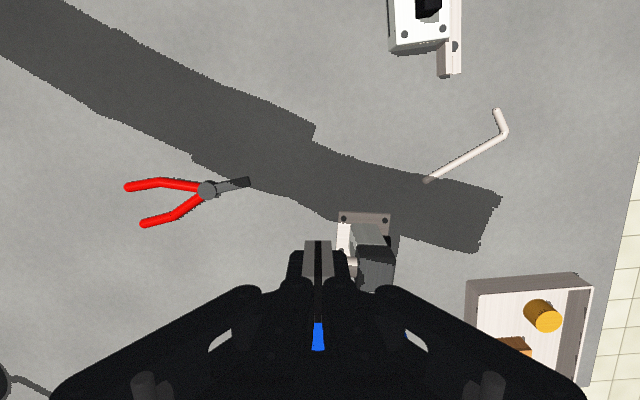

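View pics/t14.png

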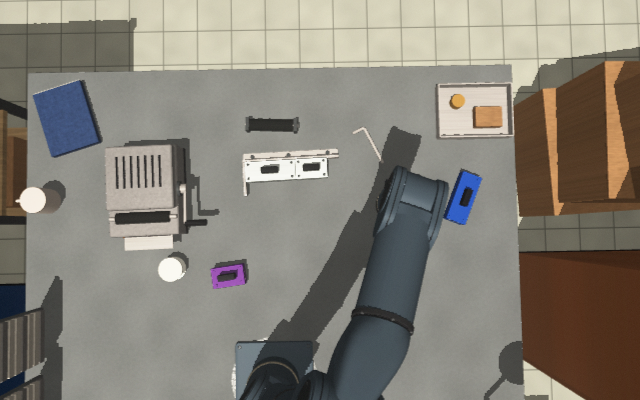

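>>> {"name": "move_arm", "arguments": {
  "commands": [
    {"dx": 0, "dy": 0.006, "dz": 0.03, "roll": 0, "claw": 0},
    {"dx": 0, "dy": 0.011, "dz": 0.045, "roll": 0, "claw": 0},
    {"dx": 0.03, "dy": 0.011, "dz": 0.045, "roll": 0, "claw": 0},
    {"dx": 0.07, "dy": 0.011, "dz": 0.045, "roll": 0, "claw": 0},
    {"dx": 0.105, "dy": 0.011, "dz": 0.045, "roll": 0, "claw": 0},
    {"dx": 0.13, "dy": 0.011, "dz": 0.045, "roll": 0, "claw": 0},
    {"dx": 0.139, "dy": 0.011, "dz": 0.045, "roll": 0, "claw": 0},
    {"dx": 0.139, "dy": 0.011, "dz": 0.045, "roll": 0, "claw": 0}
  ]
}}

```text
time: 19.83
ee_pos: [0.5096, -0.3485, 0.1338]
ee_rot: [[-0.003, 0.995, -0.095], [0.002, -0.095, -0.996], [-1.0, -0.003, -0.002]]
force: [-0.6, -0.0, -0.3]
opening: -0.0
```

```bash
python3 - <<'E'
from h import *
f=grab('wrist','w15.png'); obs()
s=grab('side','s15.png')
cv2.imwrite('pics/s15c.png',cv2.resize(s['img'][130:230,290:410],None,fx=5,fy=5,interpolation=cv2.INTER_CUBIC))
E
```

```text
time 19.8833
joint_pos [37.7274, 33.7652, -12.2452, 97.7155, 8.8889, 49.5209, 16.2382]
ee_pos [0.5106, -0.3492, 0.1358]
ee_rot [[-0.0007, 0.9955, -0.0951], [0.0007, -0.0951, -0.9955], [-1.0, -0.0007, -0.0007]]
force [0.0833, -0.3827, 1.6435]
opening 0.0002
```

View pics/w15.png

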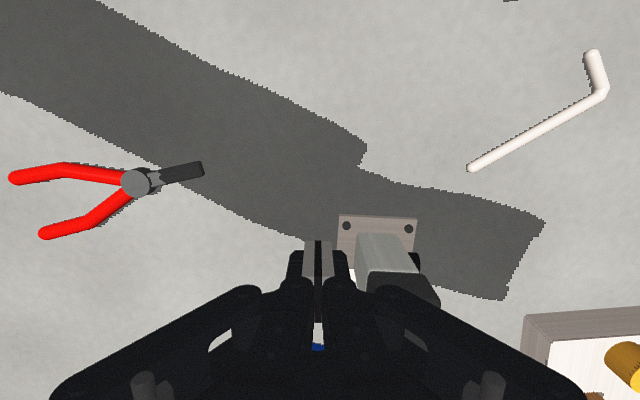

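View pics/s15c.png

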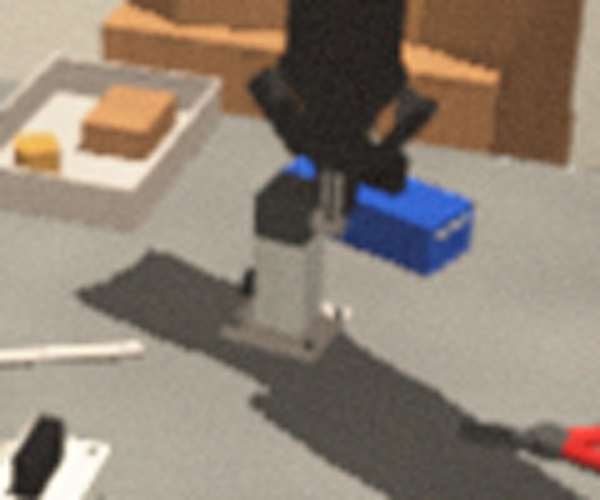

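>>> {"name": "move_arm", "arguments": {
  "commands": [
    {"dx": 0, "dy": 0, "dz": 0.015, "roll": 0, "claw": 0},
    {"dx": 0, "dy": 0, "dz": 0.03, "roll": 0, "claw": 0},
    {"dx": 0, "dy": 0, "dz": 0.04, "roll": 0, "claw": 0},
    {"dx": 0, "dy": 0, "dz": 0.05, "roll": 0, "claw": 0},
    {"dx": 0, "dy": 0, "dz": 0.06, "roll": 0, "claw": 0},
    {"dx": 0, "dy": 0, "dz": 0.068, "roll": 0, "claw": 0},
    {"dx": 0, "dy": 0, "dz": 0.076, "roll": 0, "claw": 0},
    {"dx": 0, "dy": 0, "dz": 0.082, "roll": 0, "claw": 0},
    {"dx": 0, "dy": 0, "dz": 0.084, "roll": 0, "claw": 0},
    {"dx": 0, "dy": 0, "dz": 0.084, "roll": 0, "claw": 0}
  ]
}}

```text
time: 20.77
ee_pos: [0.5019, -0.4316, 0.1341]
ee_rot: [[-0.002, 0.995, -0.095], [0.005, -0.095, -0.995], [-1.0, -0.003, -0.005]]
force: [0.3, 8.4, -3.6]
opening: 0.0001
```

```bash
python3 - <<'E'
from h import *
obs()
s=grab('side','s16.png')
w=grab('wrist','w16.png')
cv2.imwrite('pics/s16c.png',cv2.resize(s['img'][130:230,290:410],None,fx=5,fy=5,interpolation=cv2.INTER_CUBIC))
E
```

```text
time 20.7667
joint_pos [43.9408, 37.2507, -12.2306, 90.6364, 8.998, 53.3436, 23.2587]
ee_pos [0.5019, -0.4316, 0.1341]
ee_rot [[-0.0021, 0.9955, -0.0951], [0.0048, -0.0951, -0.9955], [-1.0, -0.0026, -0.0046]]
force [0.2789, 8.4496, -3.5828]
opening 0.0001
```

View pics/s16c.png

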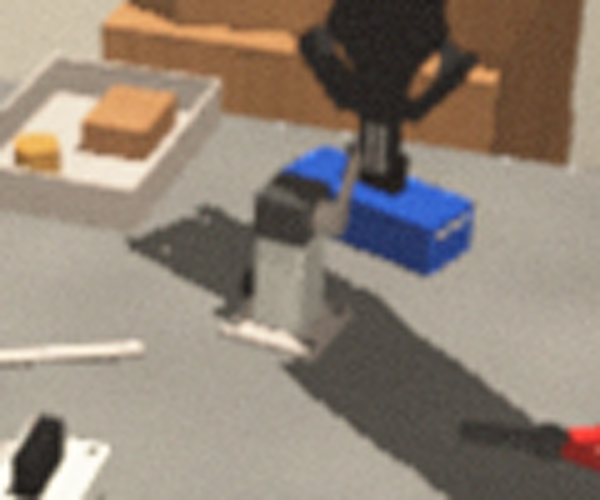

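View pics/w16.png

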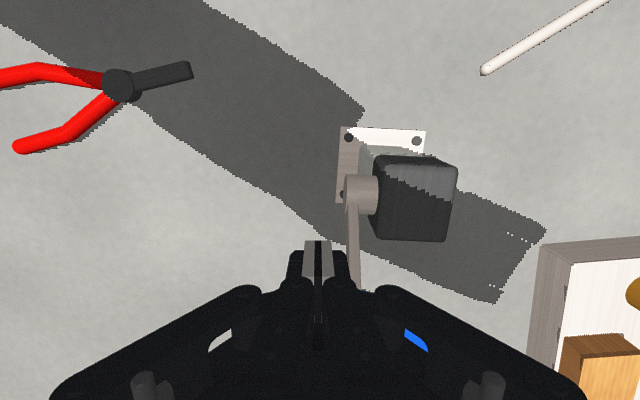

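>>> {"name": "move_arm", "arguments": {
  "commands": [
    {"dx": 0, "dy": 0, "dz": 0},
    {"dx": 0, "dy": 0, "dz": 0},
    {"dx": 0, "dy": 0, "dz": 0},
    {"dx": 0, "dy": 0, "dz": 0},
    {"dx": 0, "dy": 0, "dz": 0},
    {"dx": 0, "dy": 0, "dz": 0},
    {"dx": 0, "dy": 0, "dz": 0},
    {"dx": 0, "dy": 0, "dz": 0},
    {"dx": 0, "dy": 0, "dz": 0},
    {"dx": 0, "dy": 0, "dz": 0},
    {"dx": 0, "dy": 0, "dz": 0},
    {"dx": 0, "dy": 0, "dz": 0}
  ]
}}

```text
schema error: expected keys dx, dy, dz, roll, claw
```

>>> {"name": "move_arm", "arguments": {
  "commands": [
    {"dx": 0, "dy": 0, "dz": 0},
    {"dx": 0, "dy": 0, "dz": 0},
    {"dx": 0, "dy": 0, "dz": -0.012},
    {"dx": 0, "dy": 0, "dz": -0.024},
    {"dx": 0, "dy": 0, "dz": -0.036},
    {"dx": 0, "dy": 0, "dz": -0.048},
    {"dx": 0, "dy": 0, "dz": -0.06},
    {"dx": 0, "dy": 0, "dz": -0.08},
    {"dx": 0, "dy": 0, "dz": -0.11},
    {"dx": -0.03, "dy": 0, "dz": -0.14},
    {"dx": -0.07, "dy": 0, "dz": -0.16},
    {"dx": -0.11, "dy": 0, "dz": -0.18}
  ]
}}

```text
schema error: expected keys dx, dy, dz, roll, claw
```

>>> {"name": "move_arm", "arguments": {
  "commands": [
    {"dx": -0.04, "dy": -0.03, "dz": -0.02},
    {"dx": -0.08, "dy": -0.06, "dz": -0.03},
    {"dx": -0.08, "dy": -0.06, "dz": -0.03},
    {"dx": -0.08, "dy": -0.06, "dz": -0.03},
    {"dx": -0.08, "dy": -0.06, "dz": -0.03}
  ]
}}

```text
schema error: expected keys dx, dy, dz, roll, claw
```

```bash
python3 - <<'E'
from h import *
obs()
s=grab('side','s17.png');t=grab('top','t17.png')
a=cv2.resize(t['img'][140:210,230:350],None,fx=5,fy=5,interpolation=cv2.INTER_CUBIC)
b=cv2.resize(t['img'][160:220,380:480],None,fx=5,fy=5,interpolation=cv2.INTER_CUBIC)
c=np.zeros((a.shape[0]+10+b.shape[0],600,3),np.uint8);c[:a.shape[0]]=a[:,:600];c[a.shape[0]+10:,:b.shape[1]]=b
c=c[:600] if c.shape[0]>660 else c
cv2.imwrite('pics/t17c.png',cv2.resize(c,None,fx=.9,fy=.9))
E
```

```text
time 20.8667
joint_pos [43.9201, 37.2232, -12.2348, 90.6523, 9.0081, 53.3439, 23.2449]
ee_pos [0.5019, -0.4314, 0.1343]
ee_rot [[-0.0021, 0.9955, -0.0948], [0.0045, -0.0948, -0.9955], [-1.0, -0.0025, -0.0043]]
force [0.8116, 8.6948, -5.4668]
opening 0.0
```

View pics/t17.png

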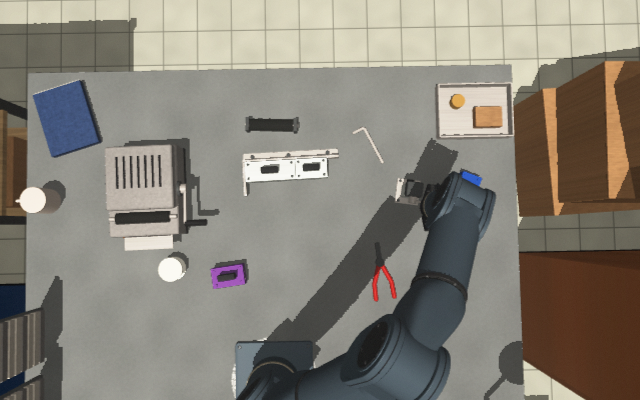

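View pics/t17c.png

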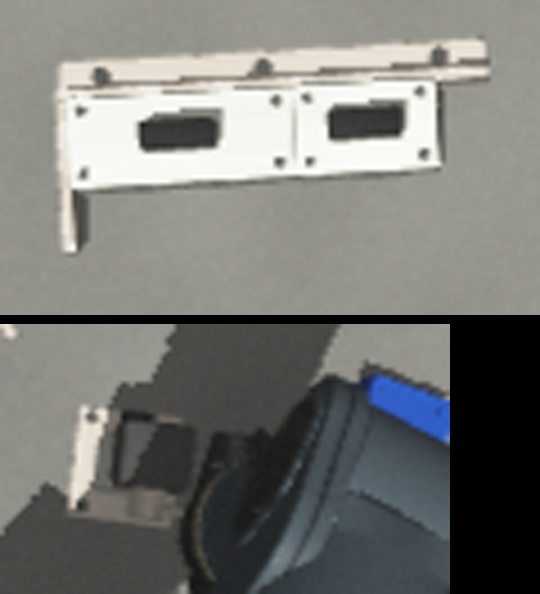

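View pics/s17.png

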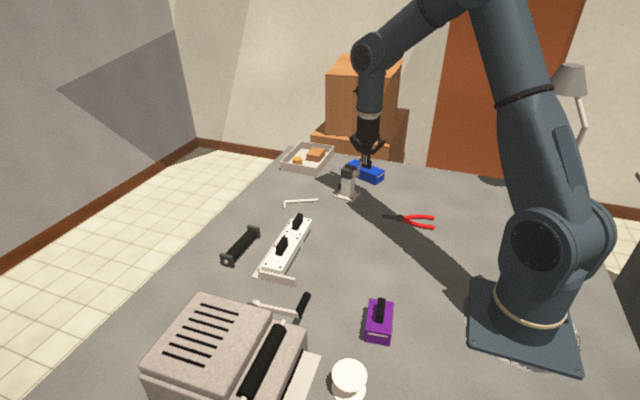

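The short rows were refused, since each row needs all five keys. I'll repeat them in full.

>>> {"name": "move_arm", "arguments": {
  "commands": [
    {"dx": 0, "dy": 0, "dz": 0, "roll": 0, "claw": 0},
    {"dx": 0, "dy": 0, "dz": 0, "roll": 0, "claw": 0},
    {"dx": 0, "dy": 0, "dz": 0, "roll": 0, "claw": 0},
    {"dx": 0, "dy": 0, "dz": 0, "roll": 0, "claw": 0},
    {"dx": 0, "dy": 0, "dz": 0, "roll": 0, "claw": 0},
    {"dx": 0, "dy": 0, "dz": 0, "roll": 0, "claw": 0},
    {"dx": 0, "dy": 0, "dz": 0, "roll": 0, "claw": 0},
    {"dx": 0, "dy": 0, "dz": 0, "roll": 0, "claw": 0},
    {"dx": 0, "dy": 0, "dz": 0, "roll": 0, "claw": 0},
    {"dx": 0, "dy": 0, "dz": 0, "roll": 0, "claw": 0},
    {"dx": 0, "dy": 0, "dz": 0, "roll": 0, "claw": 0},
    {"dx": 0, "dy": 0, "dz": 0, "roll": 0, "claw": 0}
  ]
}}

```text
time: 21.97
ee_pos: [0.5019, -0.4312, 0.1344]
ee_rot: [[-0.002, 0.996, -0.095], [0.004, -0.095, -0.996], [-1.0, -0.003, -0.004]]
force: [0.6, 7.4, -4.7]
opening: 0.0002
```

>>> {"name": "move_arm", "arguments": {
  "commands": [
    {"dx": 0, "dy": 0, "dz": 0, "roll": 0, "claw": 0},
    {"dx": 0, "dy": 0, "dz": 0, "roll": 0, "claw": 0},
    {"dx": 0, "dy": 0, "dz": -0.012, "roll": 0, "claw": 0},
    {"dx": 0, "dy": 0, "dz": -0.024, "roll": 0, "claw": 0},
    {"dx": 0, "dy": 0, "dz": -0.036, "roll": 0, "claw": 0},
    {"dx": 0, "dy": 0, "dz": -0.048, "roll": 0, "claw": 0},
    {"dx": 0, "dy": 0, "dz": -0.06, "roll": 0, "claw": 0},
    {"dx": 0, "dy": 0, "dz": -0.08, "roll": 0, "claw": 0},
    {"dx": 0, "dy": 0, "dz": -0.11, "roll": 0, "claw": 0},
    {"dx": -0.03, "dy": 0, "dz": -0.13, "roll": 0, "claw": 0},
    {"dx": -0.07, "dy": 0, "dz": -0.14, "roll": 0, "claw": 0},
    {"dx": -0.11, "dy": 0, "dz": -0.14, "roll": 0, "claw": 0}
  ]
}}

```text
time: 22.97
ee_pos: [0.5159, -0.2898, 0.2467]
ee_rot: [[-0.001, 0.996, -0.091], [0.002, -0.091, -0.996], [-1.0, -0.002, -0.002]]
force: [1.6, -1.6, 0.8]
opening: -0.0001
```

>>> {"name": "move_arm", "arguments": {
  "commands": [
    {"dx": -0.02, "dy": -0.03, "dz": -0.02, "roll": 0, "claw": 0},
    {"dx": -0.05, "dy": -0.06, "dz": -0.03, "roll": 0, "claw": 0},
    {"dx": -0.05, "dy": -0.06, "dz": -0.03, "roll": 0, "claw": 0},
    {"dx": -0.05, "dy": -0.06, "dz": -0.03, "roll": 0, "claw": 0},
    {"dx": -0.05, "dy": -0.06, "dz": -0.03, "roll": 0, "claw": 0}
  ]
}}

```text
time: 23.38
ee_pos: [0.4589, -0.2586, 0.2958]
ee_rot: [[0.001, 0.995, -0.096], [-0.001, -0.096, -0.995], [-1.0, 0.001, 0.001]]
force: [1.4, -0.1, -0.6]
opening: 0.0002
```

```bash
python3 - <<'E'
from h import *
obs()
t=grab('top','t18.png')
s=grab('side','s18.png')
cv2.imwrite('pics/s18c.png',cv2.resize(s['img'][130:230,290:410],None,fx=5,fy=5,interpolation=cv2.INTER_CUBIC))
E
```

```text
time 23.3833
joint_pos [34.6295, 17.434, -14.0579, 98.5113, 4.6569, 64.5521, 13.6737]
ee_pos [0.4589, -0.2586, 0.2958]
ee_rot [[0.0009, 0.9954, -0.0962], [-0.0009, -0.0962, -0.9954], [-1.0, 0.001, 0.0008]]
force [1.3542, -0.0901, -0.6336]
opening 0.0002
```

View pics/t18.png

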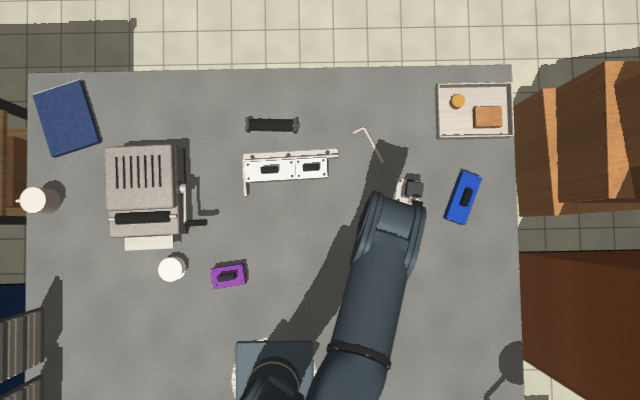

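View pics/s18c.png

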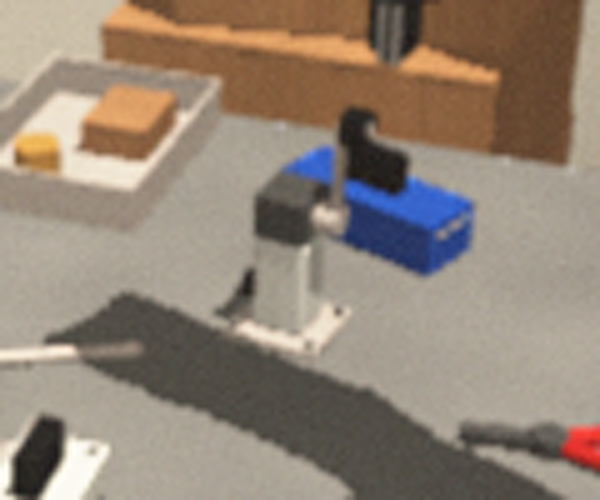

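```bash
python3 - <<'E'
from h import *
s=load('side'); xs=np.array([.5111,-.4045]);ay=np.array([.096,.995]);ax=np.array([.995,-.096])
for th in (0,.4,.6,.75,.9,1.1):
  out=[]
  for L in (0,.04,.075):
    b=xs-ay*L*np.sin(th)+ax*.012
    q=proj(s,[*b,.1+L*np.cos(th)]); out.append(((q-[290,130])*5).round().tolist())
  print(th,out)
im=cv2.imread('pics/s16.png')[150:185,345:380]; cv2.imwrite('pics/s16d.png',cv2.resize(im,None,fx=16,fy=16,interpolation=cv2.INTER_CUBIC))
E
```

```text
0 [[335.0, 217.0], [338.0, 166.0], [341.0, 121.0]]
0.4 [[335.0, 217.0], [346.0, 161.0], [355.0, 112.0]]
0.6 [[335.0, 217.0], [349.0, 162.0], [361.0, 114.0]]
0.75 [[335.0, 217.0], [351.0, 164.0], [365.0, 118.0]]
0.9 [[335.0, 217.0], [353.0, 167.0], [368.0, 124.0]]
1.1 [[335.0, 217.0], [355.0, 173.0], [371.0, 135.0]]
```

View pics/s16d.png

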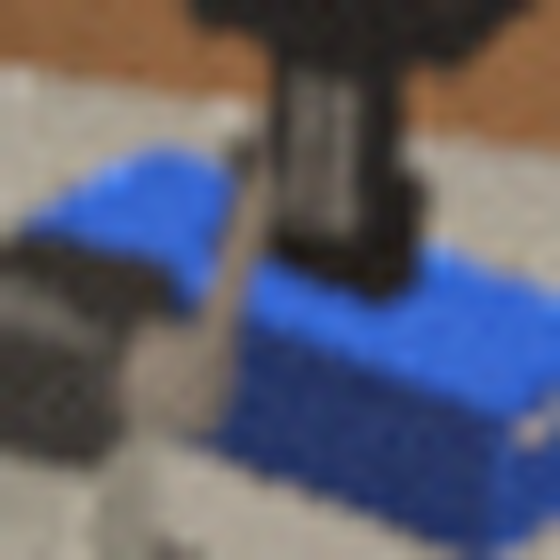

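```bash
python3 - <<'E'
from h import *
np.set_printoptions(suppress=True,precision=4)
f=load('wrist')
P=[]
for v in range(215,290,8):
    p=pt(f,354,v); P.append(p); print(v,p)
P=np.array(P);P=P[(P[:,2]>.1)]
q=np.polyfit(P[:,1],P[:,2],1);print('slope angle from vertical',np.pi/2-np.arctan(abs(q[0])))
E
```

```text
215 [ 0.5237 -0.4162  0.1172]
223 [ 0.5231 -0.4196  0.1207]
231 [ 0.5225 -0.4227  0.1247]
239 [ 0.5219 -0.4259  0.128 ]
247 [ 0.5214 -0.4289  0.1313]
255 [ 0.5208 -0.4318  0.1347]
263 [ 0.5203 -0.4348  0.1377]
271 [ 0.5197 -0.4373  0.1412]
279 [ 0.5192 -0.4401  0.1441]
287 [ 0.5163 -0.4209  0.1802]
slope angle from vertical 1.1524351017542305
```

```bash
python3 -c "
from h import *
print(r.hand_in())"
```

```text
the job is handed in; nothing more can be done
None
```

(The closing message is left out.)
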